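Make up the wheel-nut tool on the ratchet

ROBOT

A 6-joint arm with a two-finger parallel gripper is mounted at the origin on the work surface. World frame = base frame: x ahead of the robot, y to its left, z up, the work surface at z = 0. Lengths are in m, angles in rad, forces in N, time in s.
With the tool pointing down it reaches from about 0.325 to 0.9 m from the base axis. Payload 6.1 kg.
Tool frame: the origin (TCP) lies at the very end of the fingers, on their centre line; the grasp point (between the pads) lies 19 mm behind it; z points along the fingers, y is the direction in which the jaws open and shut (so a half turn about z gives the same grasp; the last joint's range is limited). The gripper opens to 87 mm and grips with 3 to 60 N. Pads are 19 mm wide; open, the fingers measure 117 mm over their backs; the gripper's body (75 mm by 190 mm) begins 51 mm behind the grasp point.
Start: joints at [1.052, 0.22, 1.526, -0, 1.395, -0.126], TCP at [0.239, 0.577, 0.201] pointing down, gripper open.
Joint ranges: [-2.98, 2.98], [-0.91, 2.08], [0.09, 2.57], [-1.24, 4.39], [0.2, 2.65], [-2.68, 2.68]. Speed limits (rad/s): [2.57, 2.57, 3.01, 3.14, 3.14, 3.14].

INTERFACE

Orientations are given as [roll, pitch, yaw] about the fixed x, y, z axes, in that order (R = Rz(yaw) Ry(pitch) Rx(roll)).
In Python, from plant import * gives the robot as it stands.
- The arm moves only by the shell command python3 -m jog 'ROWS' [FORCE]. ROWS is JSON, a list of rows, each an object of numbers: "tx", "ty", "tz": the shift along the tool's x, y, z in cm; "wx", "wy", "wz": the turn, a rotation vector about the tool's x, y, z in rad; "claw": the opening, from 0 (shut) to 1 (fully open). A call has 1 to 8 rows; each row is the pose to reach, as a shift and turn from the pose commanded when the call began, along the tool's axes at that moment; what a row does not reach only later rows make up. A row lasts 1/12 s, in which the tool goes at most 41.7 mm and 7.16 degrees, less where a joint would pass 70% of its speed; a pose out of reach is approached as far as the arm can. A call with a gripper value outside its range is refused whole. The fingers move at their own pace and stop on an object; FORCE is the grip in N (left out, the last holds). Time passes only in rows, so rows that repeat a pose let the fingers close. It gives the time, the measured TCP pose, the force and the opening at its end, in the units of the state.
- observe(): the state, without advancing time (a new reading comes with each control period).
- read_camera(name): name is "scene" or "top" or "wrist"; returns the picture (480x640x3 uint8, blue, green, red); there is no depth.
- camera_model(name): a dict with "camera_matrix" (3x3 intrinsics, pixels), "D" ([k1, k2, p1, p2, k3] as OpenCV has them; the pictures are not rectified), "position" and "rotation" of the camera in the world. Camera axes: x right, y up, looking along -z (the intrinsics and any distortion apply to the point x, -y, -z); pixel columns grow to the right and rows downward; lengths in m; the calibration is good to about 2 mm. A picture is of the moment at which its call begins: read the wrist's pose just before it. camera_model takes no time and is no camera call; for the wrist camera it gives the pose at the moment of the call.
- sign_off(): hands the job in, once; it reports no verdict.
The state is a dict: "time_s": time; "joint_positions": joint angles; "joint_velocities": joint speeds; "joint_torque": joint torques, N m; "position": TCP position; "tcp_rot": TCP orientation; "force": force on the tool from outside, world axes, zero at the start; "torque": the same for the moment, N m; "opening": opening from 0.0 (shut) to 1.0 (fully open).
Only numpy, scipy, OpenCV 4.12 (cv2) and the standard library are available. Lean on these libraries where they do the work, as an engineer would, in place of code of your own. Each camera call takes 0.05 s, during which the arm holds its last target.

TASK

Make up the wheel-nut tool on the ratchet that is clamped in the vice: fit the extension bar on the ratchet's square drive and the largest socket on top of the bar, each pushed fully home until its spring ball clicks and it sits flush on the shoulder. Do not force them: if a square will not enter under a light push, turn the part until it drops on. Leave everything else on the bench where it is, and let go of the tool when it is made up.

Things in the scene. Friction and masses are not known exactly. Their poses are not given: they have to be found in the camera images.
- shoulder (a point): Fixed ratchet: round chromed head 70 mm across, level, its handle clamped in the green vice. Point: on the axis of its upward square drive, at the flat shoulder round the root of the square, 98 mm above the bench; z up, x along the handle. The square is locked (it yields only above 0.6 N m); HOW THE SQUARE IS TURNED IS NOT MEASURED, this frame shows only the handle. Any angle; it repeats every 90 degrees.
- drive_tip (a point): Top of the ratchet's male square, 20 mm above the shoulder, on the axis (axes as the shoulder's, not the square's). The square is 19 mm wide, its nose chamfered 2 mm; a spring ball 8 mm across stands 2.6 mm out of one flat, 12 mm above the shoulder. Head and vice stay below the shoulder's height, save the jaws (up to 104 mm, 130 mm from the axis).
- extension_grip (a point): Loose chromed extension bar, about 0.4 kg, 101 mm tall, standing on its wide female end. Point: on its axis, 60 mm above its lower end, on the round shank 24 mm thick (31 to 76 mm up) where it is gripped; z up. Above the shank: collar 32 mm across (76 to 81 mm), then a male square and ball just like the ratchet's (81 to 101 mm), its flats along x and y.
- extension_foot (a point): Same bar, centre of its lower end: female end 38 mm across, 26 mm tall, tapering to the shank, with a 20 mm square bore 21 mm deep, mouth chamfered 1.5 mm, flats along x and y, a dimple for the ball in each of the four walls. When home, this point is on the ratchet's shoulder.
- extension_shoulder (a point): Same bar, on its axis at the top of the collar, 81 mm above its lower end: the shoulder on which the socket's lower end must come to rest; axes as the bar's.
- socket_large_mid (a point): Largest of three black impact sockets, about 0.4 kg, 56 mm tall, 50 mm across (43 mm for the lowest 21 mm, then widening to 29 mm up), standing on its square end, hexagon hole upward. Point: on its axis, 28 mm above its lower end; z up.
- socket_large_foot (a point): Same socket, centre of its lower end: bore as the bar's (20 mm square, 21 mm deep, flats along x and y, four dimples). Pushing on bar or socket: lined up within 3 degrees it drops 5 to 6 mm over the nose, else it stops 0 to 4 mm down; then the ball takes a push of 8 to 20 N; it slides, and in the last 3 mm the ball snaps into the dimple. Over 90 N of contact force (twisting against the square counts) is forcing.
- socket_medium: Bystander: black impact socket 42 mm across, 54 mm tall, standing; origin at the centre of its underside.
- socket_small: Bystander: black impact socket 38 mm across, 52 mm tall, standing; origin at the centre of its underside.
- nut_a: Bystander: steel wheel nut, 38 mm across its flange, 26 mm tall; origin at the centre of its underside.
- nut_b: Bystander: a second such wheel nut; origin at the centre of its underside.
- tin: Bystander: black tin, 66 mm across, 115 mm tall, at the right; origin at the centre of its underside.
- hammer: Bystander: hammer lying at the left, about 300 mm long; origin under its middle.
- screwdriver: Bystander: screwdriver lying at the far right, about 200 mm long; origin under its middle.

How it is judged:
By the outcome, as a careful person would: the job done as asked, in the order asked, and still so for the second after the job is handed in, with the robot touching nothing.
It also fails if it takes over 72 s, if anything falls off the work surface, if the arm or the gripper's body presses on something with over 40 N, if the wrist force passes 120 N, or if a joint passes its speed limit or range.

## Working session

There is one attempt and no reset: what is moved stays moved. The work goes in short steps, Python scripts to look and compute and a shell command to move; the robot and the scene stay as the last step left them, time stands still between calls to the robot, and variables do not carry over. Pictures are saved under pics/ and viewed, and the job is handed in when it is done.

```bash
ls; mkdir -p pics; python3 - <<'E'
from plant import *
import cv2,numpy as np
s=observe(); print({k:np.round(v,3).tolist() for k,v in s.items()})
for n in ["scene","top","wrist"]:
    m=camera_model(n); print(n,np.round(m["camera_matrix"],1).tolist(),m["D"],np.round(m["position"],4),np.round(m["rotation"],3).tolist())
    cv2.imwrite(f"pics/{n}0.png",read_camera(n))
E
```

```text
pics
{'time_s': 0.0, 'joint_positions': [1.052, 0.221, 1.528, 0.0, 1.395, -0.126], 'joint_velocities': [0.001, -0.002, 0.0, -0.001, -0.001, -0.001], 'joint_torque': [-0.001, -49.461, -38.738, 0.07, 0.057, -0.0], 'position': [0.239, 0.577, 0.2], 'tcp_rot': [-3.14, -0.0, 2.749], 'force': [-0.725, -0.217, -0.071], 'torque': [-0.044, 0.038, 0.047], 'opening': 0.999}
scene [[508.5, 0.0, 314.4], [0.0, 508.5, 235.8], [0.0, 0.0, 1.0]] [0.00018646 0.         0.         0.         0.        ] [ 1.0717 -0.3829  1.1027] [0.585, -0.013, 0.956]
top [[563.5, 0.0, 331.3], [0.0, 563.5, 238.7], [0.0, 0.0, 1.0]] [-0.09626157  0.          0.          0.          0.        ] [0.2636 0.0286 1.3682] [0.183, 0.002, -1.565]
wrist [[370.4, 0.0, 323.6], [0.0, 370.4, 236.2], [0.0, 0.0, 1.0]] [-0.03700388  0.          0.          0.          0.        ] [0.1624 0.6088 0.3835] [-0.305, 0.001, 1.177]
```

View pics/top0.png

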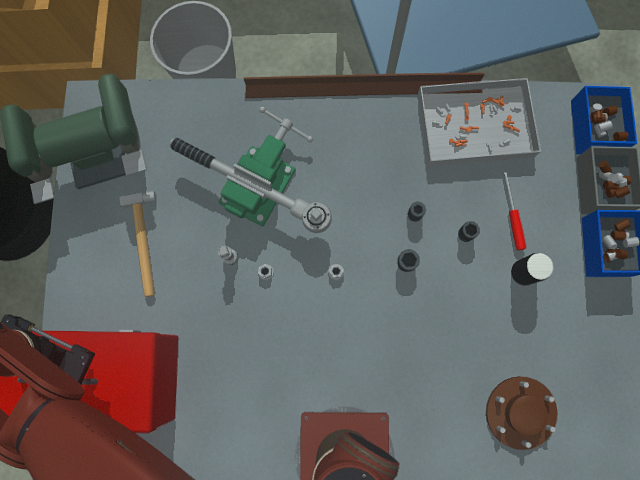

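View pics/scene0.png

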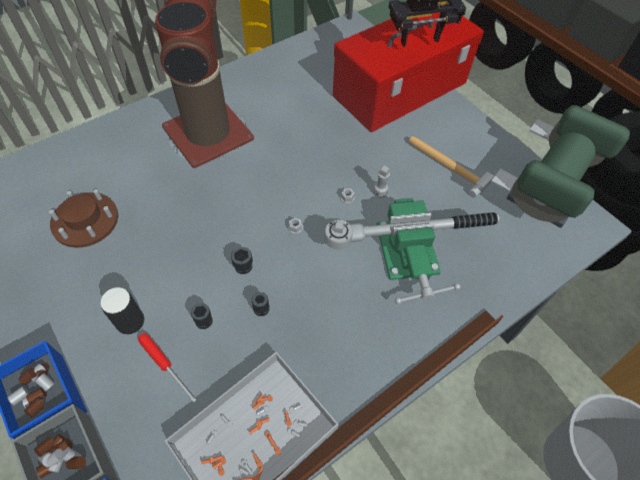

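View pics/wrist0.png

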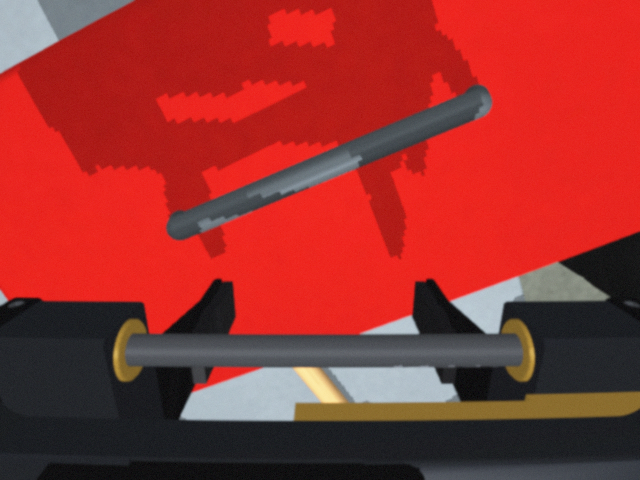

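```bash
cat > h.py <<'E'
from plant import *
import cv2,numpy as np
from scipy.spatial.transform import Rotation as R
def Rm(r): return R.from_euler('xyz',r).as_matrix()
def ray(m,uv):
    K=np.array(m["camera_matrix"]);D=np.array(m["D"])
    p=cv2.undistortPoints(np.array([[uv]],float),K,D)[0,0]
    d=Rm(m["rotation"])@np.array([p[0],-p[1],-1.]); return np.array(m["position"]),d/np.linalg.norm(d)
def onz(m,uv,z):
    o,d=ray(m,uv); return o+d*(z-o[2])/d[2]
def tri(rs):
    A=0;b=0
    for o,d in rs:
        P=np.eye(3)-np.outer(d,d);A=A+P;b=b+P@o
    x=np.linalg.solve(A,b); return x,[np.linalg.norm((np.eye(3)-np.outer(d,d))@(x-o)) for o,d in rs]
def proj(m,X):
    X=np.atleast_2d(X)
    c=(X-np.array(m["position"]))@Rm(m["rotation"]); c=c*[1,-1,-1]
    return cv2.projectPoints(c.reshape(-1,1,3).astype(float),np.zeros(3),np.zeros(3),np.array(m["camera_matrix"]),np.array(m["D"]))[0][:,0]
def move(tgt,yaw=None):
    """tgt TCP world -> shift in tool axes cm from the measured pose, yaw turn"""
    s=observe();T=Rm(s["tcp_rot"]);d=T.T@(np.array(tgt)-s["position"])*100
    print("tool shift cm",d.round(2))
    if yaw is not None:
        w=R.from_matrix(T.T@Rm([np.pi,0,yaw])).as_rotvec(); print("rotvec",w.round(3))
E
python3 - <<'E'
from h import *
t=camera_model("top");s=camera_model("scene")
for n,(a,za),b in [("drive",((317,213),.118),(337,227)),("bartop",((224,250),.101),(384,170)),("sockL",((408,258),.056),(241,254)),("sockM",((417,209),.054),(260,297)),("sockS",((470,229),.05),(202,309)),("nuta",((265,270),.026),(347,190)),("nutb",((336,270),.026),(295,221)),("tin",((540,267),.115),(118,298))]:
    print(n,onz(t,a,za).round(3),onz(s,b,za).round(3),tri([ray(t,a),ray(s,b)])[0].round(3))
m=camera_model("wrist");o=observe();T=Rm(o["tcp_rot"])
print("cam in tool",T.T@(np.array(m["position"])-o["position"]), (T.T@Rm(m["rotation"])).round(3))
im=read_camera("top");cv2.imwrite("pics/topcrop.png",cv2.resize(im[160:310,160:500],None,fx=2.3,fy=2.3,interpolation=cv2.INTER_CUBIC))
im=read_camera("scene");cv2.imwrite("pics/scenecrop.png",cv2.resize(im[150:340,180:440],None,fx=3,fy=3,interpolation=cv2.INTER_CUBIC))
E
```

```text
drive [0.555 0.066 0.118] [0.556 0.061 0.118] [0.555 0.064 0.115]
bartop [0.471 0.278 0.101] [0.472 0.276 0.101] [0.471 0.278 0.099]
sockL [ 0.462 -0.148  0.056] [ 0.455 -0.148  0.056] [ 0.46  -0.148  0.063]
sockM [ 0.581 -0.172  0.054] [ 0.578 -0.171  0.054] [ 0.58  -0.172  0.058]
sockS [ 0.534 -0.3    0.05 ] [ 0.527 -0.293  0.05 ] [ 0.532 -0.296  0.061]
nuta [0.435 0.192 0.026] [0.426 0.197 0.026] [0.434 0.19  0.039]
nutb [0.436 0.021 0.026] [0.431 0.025 0.026] [0.435 0.021 0.034]
tin [ 0.433 -0.441  0.115] [ 0.435 -0.434  0.115] [ 0.434 -0.437  0.117]
cam in tool [ 8.29907629e-02 -1.25633610e-04 -1.83091899e-01] [[-0.001  0.954  0.301]
 [ 1.     0.001 -0.   ]
 [-0.     0.301 -0.954]]
```

View pics/topcrop.png

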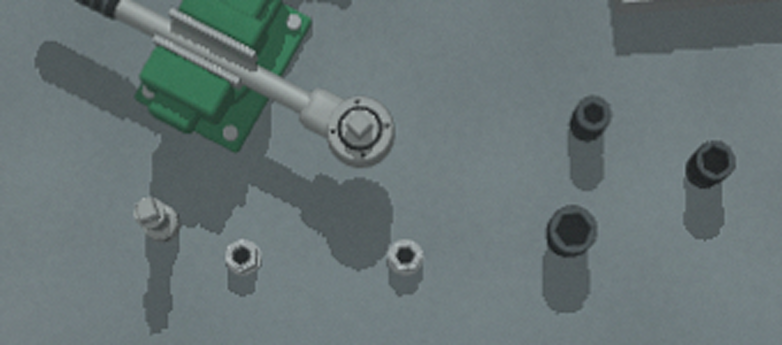

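View pics/scenecrop.png

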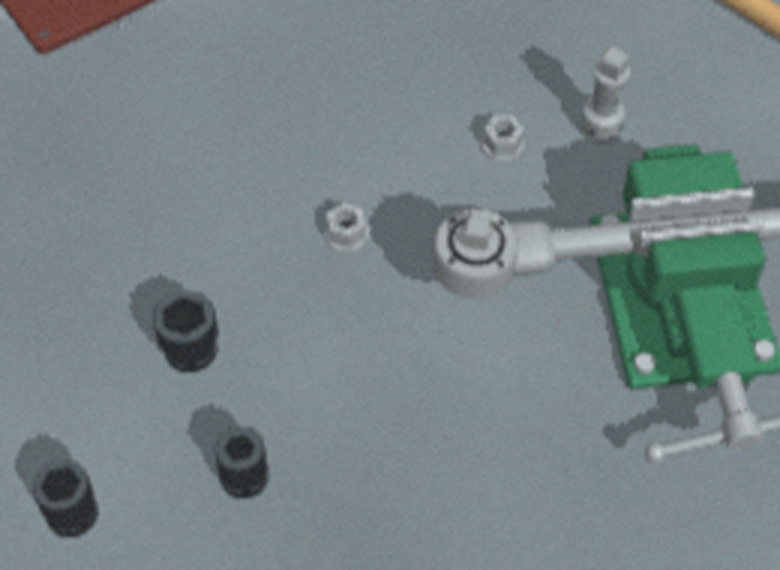

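```bash
python3 -m jog '[{"tz":-4},{"tz":-8},{"tz":-12},{"tz":-12}]' 10; python3 - <<'E'
from h import *
move([.471,.277,.20])
E
```

```text
tool shift cm [-32.91 -18.85   0.1 ]validation failed for argument at $[0]...
```

```bash
python3 -m jog '[{"tx":0,"ty":0,"tz":-4,"wx":0,"wy":0,"wz":0,"claw":1},{"tx":0,"ty":0,"tz":-8,"wx":0,"wy":0,"wz":0,"claw":1}]' 10; python3 -m jog --help
```

```text
time_s: 0.42
position: [0.2381, 0.5753, 0.2782]
tcp_rot: [-3.133, -0.001, 2.749]
force: [0.8, 1.3, 0.4]
opening: 0.997invalid input: not JSON, or not a number
```

```bash
python3 - <<'E'
from h import *
move([.471,.277,.23],2.749)
E
```

```text
tool shift cm [-32.94 -18.6    4.94]
rotvec [-0.008 -0.001 -0.   ]
```

```bash
python3 -m jog '[{"tx":-17,"ty":-9.5,"tz":0,"wx":0,"wy":0,"wz":0,"claw":1},{"tx":-17,"ty":-9.5,"tz":0,"wx":0,"wy":0,"wz":0,"claw":1},{"tx":-17,"ty":-9.5,"tz":0,"wx":0,"wy":0,"wz":0,"claw":1},{"tx":-17,"ty":-9.5,"tz":0,"wx":0,"wy":0,"wz":0,"claw":1},{"tx":-17,"ty":-9.5,"tz":0,"wx":0,"wy":0,"wz":0,"claw":1},{"tx":-17,"ty":-9.5,"tz":0,"wx":0,"wy":0,"wz":0,"claw":1}]' 10;  python3 - <<'E'
from h import *
move([.471,.277,.23],2.749)
E
```

```text
time_s: 0.92
position: [0.3631, 0.4207, 0.2814]
tcp_rot: [-3.141, 0.002, 2.744]
force: [-0.6, 0.8, -0.2]
opening: 1.001
tool shift cm [-15.5   -9.06   5.18]
rotvec [-0.001  0.002 -0.005]
```

```bash
python3 -m jog '[{"tx":-15.5,"ty":-9.1,"tz":5,"wx":0,"wy":0,"wz":0,"claw":1},{"tx":-15.5,"ty":-9.1,"tz":5,"wx":0,"wy":0,"wz":0,"claw":1},{"tx":-15.5,"ty":-9.1,"tz":5,"wx":0,"wy":0,"wz":0,"claw":1},{"tx":-15.5,"ty":-9.1,"tz":5,"wx":0,"wy":0,"wz":0,"claw":1},{"tx":-15.5,"ty":-9.1,"tz":5,"wx":0,"wy":0,"wz":0,"claw":1},{"tx":-15.5,"ty":-9.1,"tz":5,"wx":0,"wy":0,"wz":0,"claw":1},{"tx":-15.5,"ty":-9.1,"tz":5,"wx":0,"wy":0,"wz":0,"claw":1}]' 10;  python3 - <<'E'
from h import *
m=camera_model("wrist");im=read_camera("wrist");np.save("bar.npy",dict(m=m,im=im),allow_pickle=True)
cv2.imwrite("pics/bar1.png",im);print(observe()["time_s"],m["position"],m["rotation"])
print(proj(m,[[.471,.277,.101],[.471,.277,0]]))
E
```

```text
time_s: 1.5
position: [0.4683, 0.2807, 0.2308]
tcp_rot: [-3.141, -0.001, 2.746]
force: [-0.5, 0.2, -0.5]
opening: 0.998
1.55 [0.39190556 0.31252256 0.41400974] [-3.04345455e-01  1.09642182e-04  1.17497823e+00]
[[320.9990928  223.55650317]
 [321.59605435 199.83772974]]
```

View pics/bar1.png

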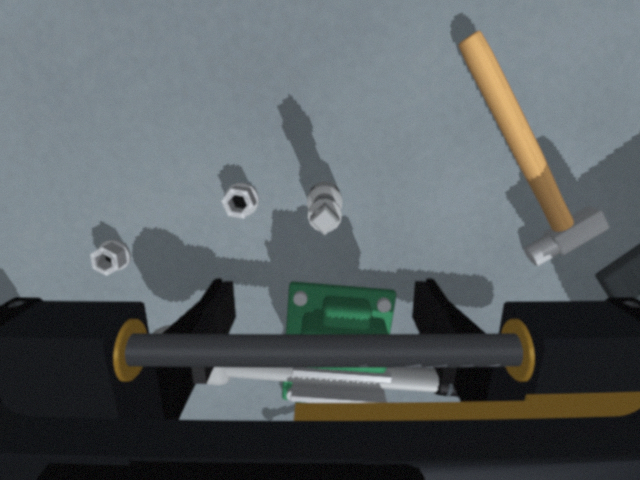

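```bash
 python3 - <<'E'
from h import *
d=np.load("bar.npy",allow_pickle=True).item();im=d["im"]
cv2.imwrite("pics/bar1z.png",cv2.resize(im[170:250,280:370],None,fx=7,fy=7,interpolation=cv2.INTER_CUBIC))
E
```

```text
(no output)
```

View pics/bar1z.png

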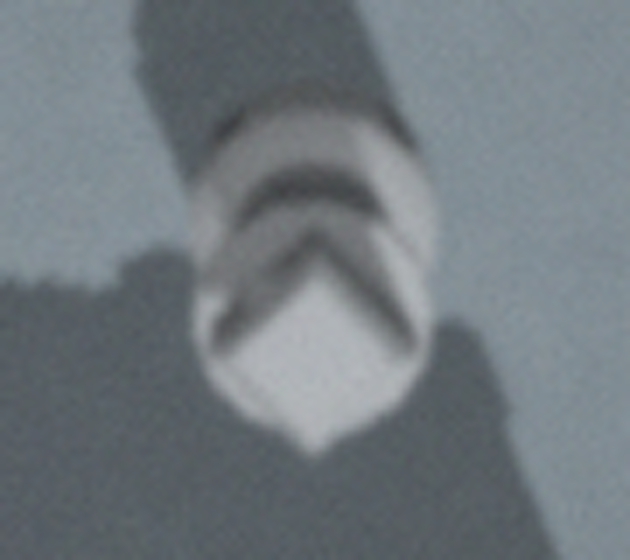

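```bash
python3 -m jog '[{"tx":-4,"ty":0,"tz":4,"wx":0,"wy":0,"wz":0,"claw":1},{"tx":-4,"ty":0,"tz":8,"wx":0,"wy":0,"wz":0,"claw":1},{"tx":-4,"ty":0,"tz":12,"wx":0,"wy":0,"wz":0,"claw":1},{"tx":-4,"ty":0,"tz":12,"wx":0,"wy":0,"wz":0,"claw":1},{"tx":-4,"ty":0,"tz":12,"wx":0,"wy":0,"wz":0,"claw":1}]' 10;  python3 - <<'E'
from h import *
m=camera_model("wrist");im=read_camera("wrist");np.save("bar2.npy",dict(m=m,im=im),allow_pickle=True)
p=proj(m,[.471,.277,.101])[0];print(observe()["time_s"],p, m["position"],m["rotation"])
u,v=p.astype(int);u-=50;v-=50;print(u,v)
cv2.imwrite("pics/bar2z.png",cv2.resize(im[v:v+100,u:u+100],None,fx=6,fy=6,interpolation=cv2.INTER_CUBIC))
E
```

```text
time_s: 1.97
position: [0.5017, 0.2662, 0.1081]
tcp_rot: [-3.137, -0.006, 2.75]
force: [-0.1, 0.5, 1.3]
opening: 0.998
2.0167 [320.56568264 219.06233488] [0.42629014 0.29812096 0.29166984] [-0.2997583   0.00447839  1.17894795]
270 169
```

View pics/bar2z.png

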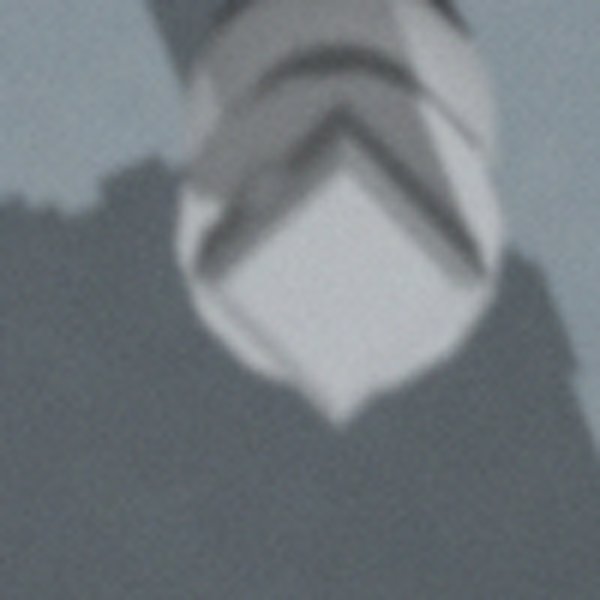

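The bar's square top face shows as a diamond, with corners in the zoom at about (342,167) top, (222,283) left, (482,283) right and (338,425) bottom. I'm casting the corners onto z=0.101.

```bash
 python3 - <<'E'
from h import *
d=np.load("bar2.npy",allow_pickle=True).item();im=d["im"];m=d["m"]
# rectify plane z=.101 into a metric patch, 0.2mm/px, centred on estimate
c=np.array([.471,.277]);
W=np.array([[c[0]+a,c[1]+b,.101] for a,b in [(-.03,-.03),(.03,-.03),(.03,.03),(-.03,.03)]])
src=proj(m,W).astype(np.float32);dst=np.float32([[0,0],[600,0],[600,600],[0,600]]) # x right, y DOWN (mirrored)
H=cv2.getPerspectiveTransform(src,dst);r=cv2.warpPerspective(im,H,(600,600),flags=cv2.INTER_CUBIC)
cv2.imwrite("pics/bar2r.png",r)
for p in [(342,167),(222,283),(482,283),(338,425)]:
    print(onz(m,(270+p[0]/6-.5,169+p[1]/6-.5),.101).round(4))
E
```

```text
[0.4609 0.2846 0.101 ]
[0.4664 0.2708 0.101 ]
[0.4752 0.292  0.101 ]
[0.4825 0.2753 0.101 ]
```

View pics/bar2r.png

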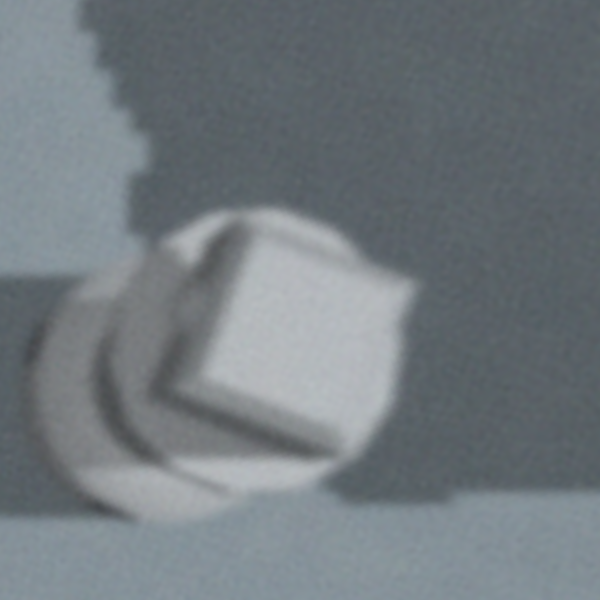

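```bash
cat >> h.py <<'E'
def patch(m,im,c,z,h=.03,s=10000):
    W=np.array([[c[0]+a*h,c[1]+b*h,z] for a,b in [(-1,-1),(1,-1),(1,1),(-1,1)]]);n=int(2*h*s)
    H=cv2.getPerspectiveTransform(proj(m,W).astype(np.float32),np.float32([[0,0],[n,0],[n,n],[0,n]]))
    return cv2.warpPerspective(im,H,(n,n),flags=cv2.INTER_CUBIC)
def edge(g,a,b,w=20):
    """fit line near segment a-b (patch px) by max |gradient| across it; returns angle deg, mean point"""
    a=np.array(a,float);b=np.array(b,float);t=(b-a)/np.linalg.norm(b-a);n=np.array([-t[1],t[0]]);P=[]
    off=np.arange(-w,w+1)
    for k in np.linspace(.12,.88,40):
        q=a+k*(b-a);pts=(q+off[:,None]*n).astype(np.float32)
        v=cv2.remap(g,pts[:,0:1],pts[:,1:2],cv2.INTER_LINEAR)[:,0]
        v=cv2.GaussianBlur(v.reshape(1,-1),(0,0),3)[0];gr=np.abs(np.gradient(v));P.append(q+off[gr[3:-3].argmax()+3]*n)
    vx,vy,x,y=cv2.fitLine(np.float32(P),cv2.DIST_HUBER,0,.01,.01)[:,0]
    return np.degrees(np.arctan2(vy,vx))%180,(x,y)
E
python3 - <<'E'
from h import *
d=np.load("bar2.npy",allow_pickle=True).item()
g=cv2.cvtColor(patch(d["m"],d["im"],[.471,.277],.101),cv2.COLOR_BGR2GRAY).astype(np.float32)
for n,a,b in [("L",(245,235),(203,380)),("B",(210,388),(345,440)),("T",(255,230),(405,285)),("Bout",(165,390),(330,455)),("Lout",(215,240),(165,380))]:
    print(n,edge(g,a,b,12))
d=np.load("bar.npy",allow_pickle=True).item()
r=patch(d["m"],d["im"],[.471,.28],.101);cv2.imwrite("pics/bar1r.png",r)
E
```

```text
L (np.float32(111.19365), (np.float32(221.06436), np.float32(315.83783)))
B (np.float32(21.039259), (np.float32(287.5849), np.float32(411.3477)))
T (np.float32(13.008624), (np.float32(327.29837), np.float32(258.42758)))
Bout (np.float32(20.825163), (np.float32(249.10437), np.float32(419.37024)))
Lout (np.float32(109.349236), (np.float32(186.24298), np.float32(302.02844)))
```

View pics/bar1r.png

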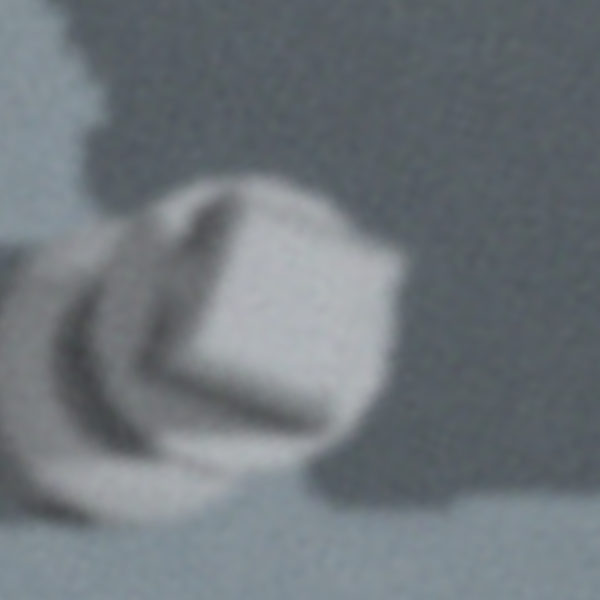

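```bash
python3 -m jog '[{"tx":0,"ty":0,"tz":-4,"wx":0,"wy":0,"wz":0,"claw":1},{"tx":0,"ty":0,"tz":-8,"wx":0,"wy":0,"wz":0,"claw":1},{"tx":0,"ty":0,"tz":-9,"wx":0,"wy":0,"wz":0,"claw":1}]' 10;  python3 - <<'E'
from h import *
move([.592,.049,.13],2.749)
E
```

```text
time_s: 2.27
position: [0.5095, 0.2687, 0.2129]
tcp_rot: [3.131, 0.011, 2.75]
force: [1.2, 1.1, 1.9]
opening: 1.0
tool shift cm [-15.91 -17.25   8.28]
rotvec [0.011 0.011 0.001]
```

```bash
python3 -m jog '[{"tx":-16,"ty":-17.2,"tz":0,"wx":0,"wy":0,"wz":0,"claw":1},{"tx":-16,"ty":-17.2,"tz":0,"wx":0,"wy":0,"wz":0,"claw":1},{"tx":-16,"ty":-17.2,"tz":0,"wx":0,"wy":0,"wz":0,"claw":1},{"tx":-16,"ty":-17.2,"tz":0,"wx":0,"wy":0,"wz":0,"claw":1},{"tx":-16,"ty":-17.2,"tz":0,"wx":0,"wy":0,"wz":0,"claw":1},{"tx":-16,"ty":-17.2,"tz":0,"wx":0,"wy":0,"wz":0,"claw":1},{"tx":-16,"ty":-17.2,"tz":0,"wx":0,"wy":0,"wz":0,"claw":1},{"tx":-16,"ty":-17.2,"tz":0,"wx":0,"wy":0,"wz":0,"claw":1}]' 10;  python3 - <<'E'
from h import *
move([.592,.049,.13],2.749)
E
```

```text
time_s: 2.93
position: [0.5892, 0.045, 0.2052]
tcp_rot: [3.139, 0.005, 2.747]
force: [-0.6, -0.4, 0.4]
opening: 0.997
tool shift cm [-0.07  0.46  7.53]
rotvec [ 0.002  0.005 -0.002]
```

```bash
python3 -m jog '[{"tx":0,"ty":0.5,"tz":4,"wx":0,"wy":0,"wz":0,"claw":1},{"tx":0,"ty":0.5,"tz":7.5,"wx":0,"wy":0,"wz":0,"claw":1},{"tx":0,"ty":0.5,"tz":7.5,"wx":0,"wy":0,"wz":0,"claw":1},{"tx":0,"ty":0.5,"tz":7.5,"wx":0,"wy":0,"wz":0,"claw":1},{"tx":0,"ty":0.5,"tz":7.5,"wx":0,"wy":0,"wz":0,"claw":1}]' 10;  python3 - <<'E'
from h import *
m=camera_model("wrist");im=read_camera("wrist");np.save("drv.npy",dict(m=m,im=im),allow_pickle=True)
print(m["position"],m["rotation"],proj(m,[.555,.064,.118]))
cv2.imwrite("pics/drv.png",im)
cv2.imwrite("pics/drvr.png",patch(m,im,[.555,.064],.118))
E
```

```text
time_s: 3.35
position: [0.5904, 0.0515, 0.1293]
tcp_rot: [3.14, 0.003, 2.75]
force: [-0.1, -0.2, 1.3]
opening: 1.001
[0.51304916 0.08303756 0.31217305] [-0.30875286 -0.00165089  1.17895807] [[320.03536811 208.05626367]]
```

View pics/drv.png

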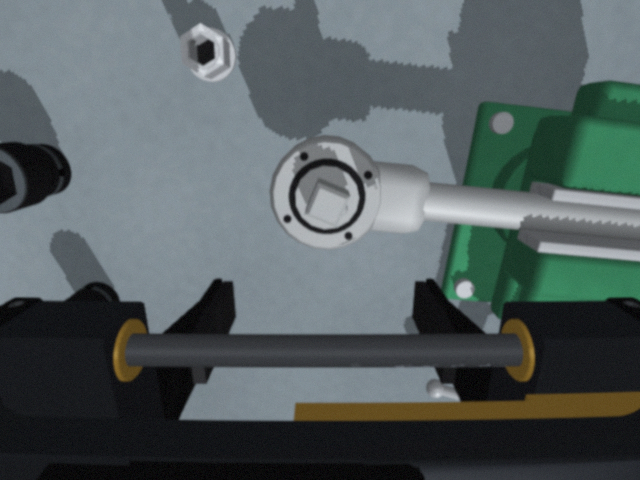

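View pics/drvr.png

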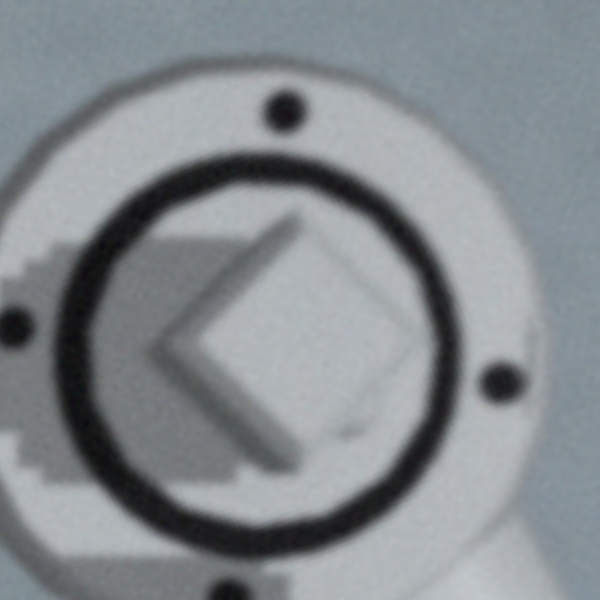

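```bash
python3 - <<'E'
from h import *
d=np.load("drv.npy",allow_pickle=True).item()
g=cv2.cvtColor(patch(d["m"],d["im"],[.555,.064],.118),cv2.COLOR_BGR2GRAY).astype(np.float32)
L=[]
for n,a,b in [("TL",(200,340),(308,230)),("BL",(200,345),(305,450)),("TR",(308,235),(415,335)),("TLo",(155,350),(295,213)),("BLo",(155,350),(270,468))]:
    r=edge(g,a,b,12);L.append(r);print(n,r)
a=np.radians(L[1][0]);u=np.array([np.cos(a),np.sin(a)]);v=np.array([np.sin(a),-np.cos(a)])
c=(np.dot(L[0][1],u)+75)*u+(np.dot(L[1][1],v)+75)*v
print(c, np.array([.555,.064])+(c-300)*1e-4)
E
```

```text
TL (np.float32(134.66888), (np.float32(253.89256), np.float32(280.68457)))
BL (np.float32(44.15908), (np.float32(258.992), np.float32(403.2849)))
TR (np.float32(44.531525), (np.float32(360.1657), np.float32(289.6596)))
TLo (np.float32(130.00912), (np.float32(223.14575), np.float32(284.05402)))
BLo (np.float32(45.472702), (np.float32(211.1442), np.float32(417.495)))
[301.1483  339.67862] [0.55511483 0.06796786]
```

```bash
python3 -m jog '[{"tx":0,"ty":0,"tz":-4,"wx":0,"wy":0,"wz":0,"claw":1},{"tx":0,"ty":0,"tz":-8,"wx":0,"wy":0,"wz":0,"claw":1},{"tx":0,"ty":0,"tz":-8,"wx":0,"wy":0,"wz":0,"claw":1}]' 10;  python3 - <<'E'
from h import *
move([.4706,.281,.2],2.749)
E
```

```text
time_s: 3.65
position: [0.5952, 0.0505, 0.2192]
tcp_rot: [3.135, 0.017, 2.749]
force: [1.0, 0.1, 2.3]
opening: 1.004
tool shift cm [20.35 16.53  1.67]
rotvec [0.006 0.017 0.   ]
```

```bash
python3 -m jog '[{"tx":20.2,"ty":16.5,"tz":0,"wx":0,"wy":0,"wz":0,"claw":1},{"tx":20.2,"ty":16.5,"tz":0,"wx":0,"wy":0,"wz":0,"claw":1},{"tx":20.2,"ty":16.5,"tz":0,"wx":0,"wy":0,"wz":0,"claw":1},{"tx":20.2,"ty":16.5,"tz":0,"wx":0,"wy":0,"wz":0,"claw":1},{"tx":20.2,"ty":16.5,"tz":0,"wx":0,"wy":0,"wz":0,"claw":1},{"tx":20.2,"ty":16.5,"tz":0,"wx":0,"wy":0,"wz":0,"claw":1},{"tx":20.2,"ty":16.5,"tz":0,"wx":0,"wy":0,"wz":0,"claw":1},{"tx":20.2,"ty":16.5,"tz":0,"wx":0,"wy":0,"wz":0,"claw":1}]' 10; python3 -m jog '[{"tx":0,"ty":0,"tz":0,"wx":0,"wy":0,"wz":0,"claw":1},{"tx":0,"ty":0,"tz":0,"wx":0,"wy":0,"wz":0,"claw":1},{"tx":0,"ty":0,"tz":0,"wx":0,"wy":0,"wz":0,"claw":1}]' 10;  python3 - <<'E'
from h import *
move([.4706,.281,.041],2.749)
m=camera_model("wrist");im=read_camera("wrist");np.save("bar3.npy",dict(m=m,im=im),allow_pickle=True)
cv2.imwrite("pics/bar3r.png",patch(m,im,[.471,.28],.101))
move([.4706,.281,.041],2.749)
E
```

```text
time_s: 4.32
position: [0.4652, 0.2835, 0.2094]
tcp_rot: [3.138, 0.003, 2.754]
force: [-0.4, -0.4, -0.2]
opening: 1.002
time_s: 4.57
position: [0.4668, 0.279, 0.2071]
tcp_rot: [3.141, 0.001, 2.747]
force: [-0.9, 0.1, -0.3]
opening: 1.004
tool shift cm [-0.25  0.32 16.61]
rotvec [ 0.001  0.001 -0.002]
tool shift cm [-0.27  0.34 16.58]
rotvec [ 0.     0.001 -0.002]
```

View pics/bar3r.png

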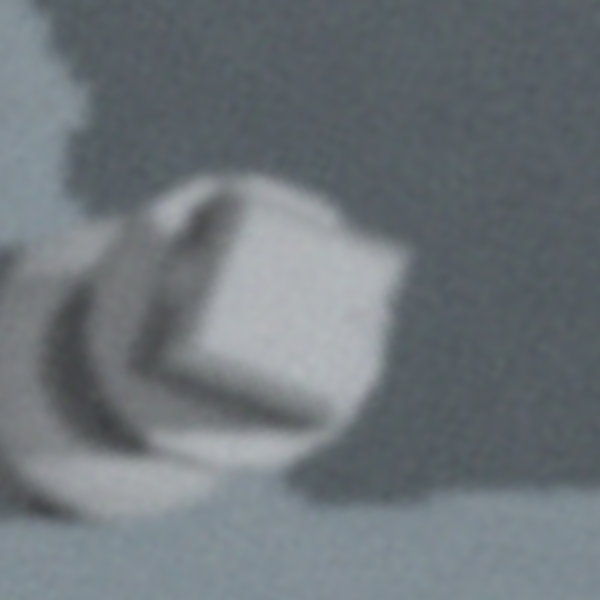

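```bash
python3 -m jog '[{"tx":-0.2,"ty":0.4,"tz":4,"wx":0,"wy":0,"wz":0,"claw":1},{"tx":-0.2,"ty":0.4,"tz":8,"wx":0,"wy":0,"wz":0,"claw":1},{"tx":-0.2,"ty":0.4,"tz":12,"wx":0,"wy":0,"wz":0,"claw":1},{"tx":-0.2,"ty":0.4,"tz":14.5,"wx":0,"wy":0,"wz":0,"claw":1},{"tx":-0.2,"ty":0.4,"tz":16.5,"wx":0,"wy":0,"wz":0,"claw":1},{"tx":-0.2,"ty":0.4,"tz":16.5,"wx":0,"wy":0,"wz":0,"claw":1},{"tx":-0.2,"ty":0.4,"tz":16.5,"wx":0,"wy":0,"wz":0,"claw":1},{"tx":-0.2,"ty":0.4,"tz":16.5,"wx":0,"wy":0,"wz":0,"claw":1}]' 10;  python3 - <<'E'
from h import *
move([.4704,.2817,.041],2.749)
m=camera_model("wrist");im=read_camera("wrist");cv2.imwrite("pics/bar4.png",im)
E
```

```text
time_s: 5.28
position: [0.4706, 0.2829, 0.0429]
tcp_rot: [3.14, 0.001, 2.748]
force: [-0.2, -0.2, 0.3]
opening: 1.0
tool shift cm [-0.03 -0.12  0.19]
rotvec [ 0.001  0.001 -0.001]
```

View pics/bar4.png

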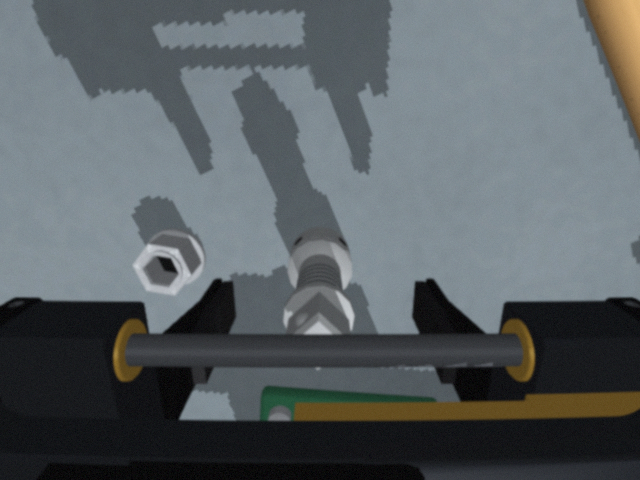

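```bash
python3 -m jog '[{"tx":0,"ty":-0.1,"tz":0.1,"wx":0,"wy":0,"wz":0,"claw":0.6},{"tx":0,"ty":-0.1,"tz":0.1,"wx":0,"wy":0,"wz":0,"claw":0.4},{"tx":0,"ty":-0.1,"tz":0.1,"wx":0,"wy":0,"wz":0,"claw":0.3},{"tx":0,"ty":-0.1,"tz":0.1,"wx":0,"wy":0,"wz":0,"claw":0.2},{"tx":0,"ty":-0.1,"tz":0.1,"wx":0,"wy":0,"wz":0,"claw":0.1},{"tx":0,"ty":-0.1,"tz":0.1,"wx":0,"wy":0,"wz":0,"claw":0},{"tx":0,"ty":-0.1,"tz":0.1,"wx":0,"wy":0,"wz":0,"claw":0},{"tx":0,"ty":-0.1,"tz":0.1,"wx":0,"wy":0,"wz":0,"claw":0}]' 45; python3 -m jog '[{"tx":0,"ty":0,"tz":0,"wx":0,"wy":0,"wz":0,"claw":0},{"tx":0,"ty":0,"tz":0,"wx":0,"wy":0,"wz":0,"claw":0},{"tx":0,"ty":0,"tz":0,"wx":0,"wy":0,"wz":0,"claw":0}]' 45;  python3 - <<'E'
from h import *
m=camera_model("wrist");im=read_camera("wrist");cv2.imwrite("pics/bar5.png",im)
E
```

```text
time_s: 6.0
position: [0.4686, 0.2821, 0.0403]
tcp_rot: [-3.142, -0.0, 2.749]
force: [-0.1, 0.1, 0.2]
opening: 0.482
time_s: 6.25
position: [0.4686, 0.282, 0.0403]
tcp_rot: [-3.141, -0.0, 2.749]
force: [-0.7, -1.5, -0.3]
opening: 0.305
```

View pics/bar5.png

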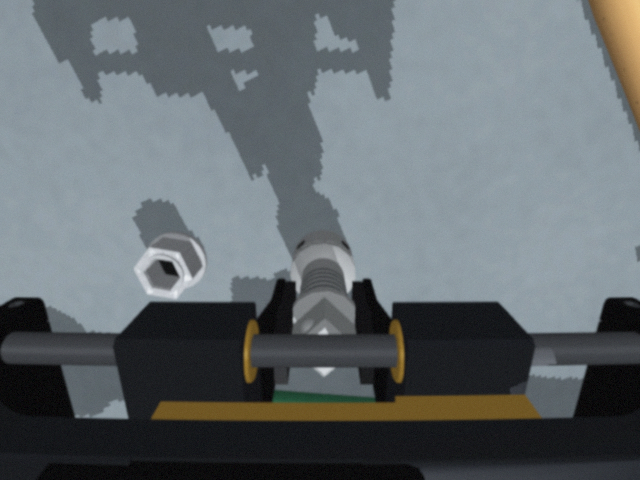

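```bash
python3 -m jog '[{"tx":0,"ty":0,"tz":0,"wx":0,"wy":0,"wz":0,"claw":0},{"tx":0,"ty":0,"tz":0,"wx":0,"wy":0,"wz":0,"claw":0},{"tx":0,"ty":0,"tz":0,"wx":0,"wy":0,"wz":0,"claw":0},{"tx":0,"ty":0,"tz":0,"wx":0,"wy":0,"wz":0,"claw":0}]' 45; python3 -m jog '[{"tx":0,"ty":0,"tz":-2,"wx":0,"wy":0,"wz":0,"claw":0},{"tx":0,"ty":0,"tz":-6,"wx":0,"wy":0,"wz":0,"claw":0},{"tx":0,"ty":0,"tz":-10,"wx":0,"wy":0,"wz":0,"claw":0},{"tx":0,"ty":0,"tz":-14,"wx":0,"wy":0,"wz":0,"claw":0},{"tx":0,"ty":0,"tz":-16,"wx":0,"wy":0,"wz":0,"claw":0},{"tx":0,"ty":0,"tz":-16,"wx":0,"wy":0,"wz":0,"claw":0},{"tx":0,"ty":0,"tz":-16,"wx":0,"wy":0,"wz":0,"claw":0},{"tx":0,"ty":0,"tz":-16,"wx":0,"wy":0,"wz":0,"claw":0}]' 45;  python3 - <<'E'
from h import *
m=camera_model("wrist");im=read_camera("wrist");cv2.imwrite("pics/bar6.png",im);print(observe()["force"])
E
```

```text
time_s: 6.63
position: [0.4686, 0.282, 0.0403]
tcp_rot: [-3.141, -0.0, 2.749]
force: [-0.5, -1.0, -0.9]
opening: 0.308
time_s: 7.3
position: [0.4672, 0.2815, 0.1976]
tcp_rot: [-3.139, -0.003, 2.749]
force: [-0.3, -0.5, -4.6]
opening: 0.306
[-0.4981069   0.29012169 -4.34728034]
```

View pics/bar6.png

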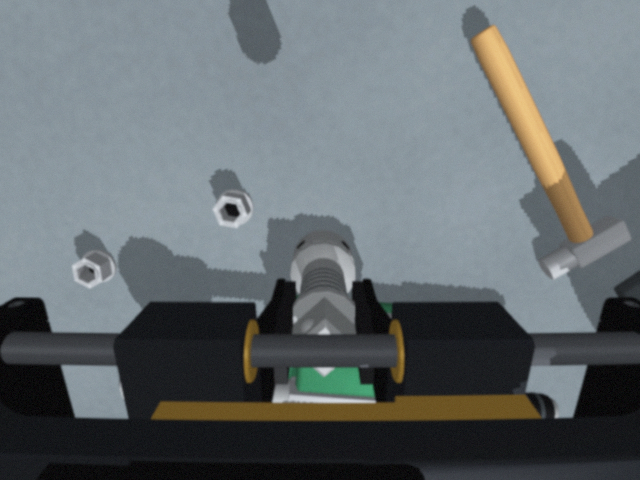

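```bash
python3 - <<'E'
from h import *
move([.5537,.0679,.19],2.749+.41)
E
```

```text
tool shift cm [-16.2 -16.4   0.7]
rotvec [-0.003 -0.005 -0.41 ]
```

```bash
python3 -m jog '[{"tx":-16.2,"ty":-16.4,"tz":0,"wx":0,"wy":0,"wz":-0.41,"claw":0},{"tx":-16.2,"ty":-16.4,"tz":0,"wx":0,"wy":0,"wz":-0.41,"claw":0},{"tx":-16.2,"ty":-16.4,"tz":0,"wx":0,"wy":0,"wz":-0.41,"claw":0},{"tx":-16.2,"ty":-16.4,"tz":0,"wx":0,"wy":0,"wz":-0.41,"claw":0},{"tx":-16.2,"ty":-16.4,"tz":0,"wx":0,"wy":0,"wz":-0.41,"claw":0},{"tx":-16.2,"ty":-16.4,"tz":0,"wx":0,"wy":0,"wz":-0.41,"claw":0},{"tx":-16.2,"ty":-16.4,"tz":0,"wx":0,"wy":0,"wz":-0.41,"claw":0},{"tx":-16.2,"ty":-16.4,"tz":0,"wx":0,"wy":0,"wz":-0.41,"claw":0}]' 45; python3 -m jog '[{"tx":0,"ty":0,"tz":0,"wx":0,"wy":0,"wz":0,"claw":0},{"tx":0,"ty":0,"tz":0,"wx":0,"wy":0,"wz":0,"claw":0},{"tx":0,"ty":0,"tz":0,"wx":0,"wy":0,"wz":0,"claw":0}]' 45; python3 - <<'E'
from h import *
move([.5537,.0679,.18],2.749+.41)
print(observe()["force"])
for n in ["wrist","top","scene"]:
    m=camera_model(n);im=read_camera(n);np.save(f"pl_{n}.npy",dict(m=m,im=im),allow_pickle=True)
    u,v=proj(m,[.555,.067,.14])[0].astype(int);k=110 if n=="wrist" else 45;print(n,u-k,v-k)
    cv2.imwrite(f"pics/pl_{n}.png",cv2.resize(im[max(0,v-k):v+k,u-k:u+k],(600,600),interpolation=cv2.INTER_CUBIC))
E
```

```text
time_s: 8.02
position: [0.5545, 0.0667, 0.1972]
tcp_rot: [3.141, -0.005, -3.128]
force: [0.3, 0.8, -3.5]
opening: 0.305
time_s: 8.27
position: [0.5548, 0.0698, 0.1995]
tcp_rot: [3.141, -0.001, -3.123]
force: [-0.3, 0.4, -2.8]
opening: 0.307
tool shift cm [ 0.11 -0.19  1.95]
rotvec [ 0.    -0.001  0.002]
[-0.25865989  0.41032724 -2.78821426]
wrist 209 135
top 271 165
scene 294 175
```

View pics/pl_wrist.png

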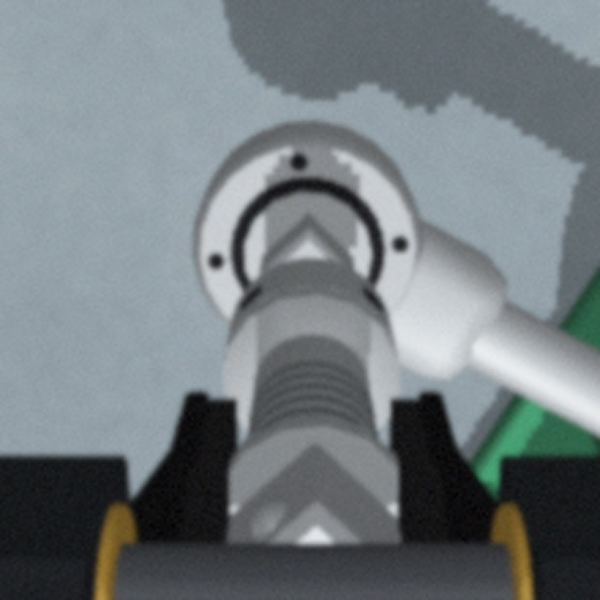

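View pics/pl_scene.png

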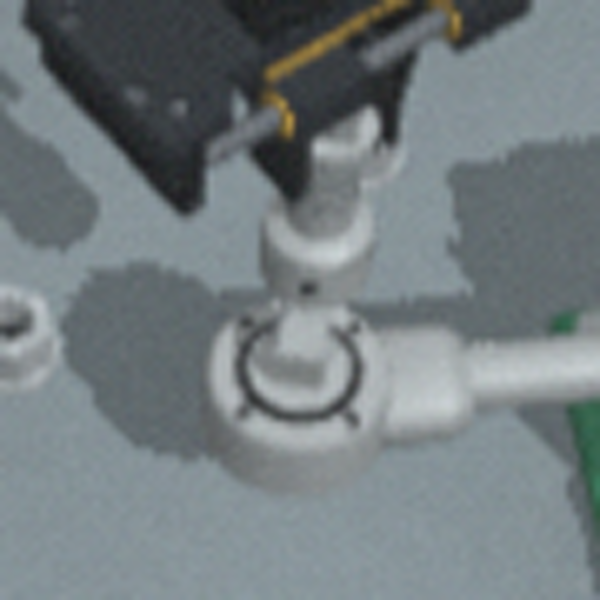

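View pics/pl_top.png

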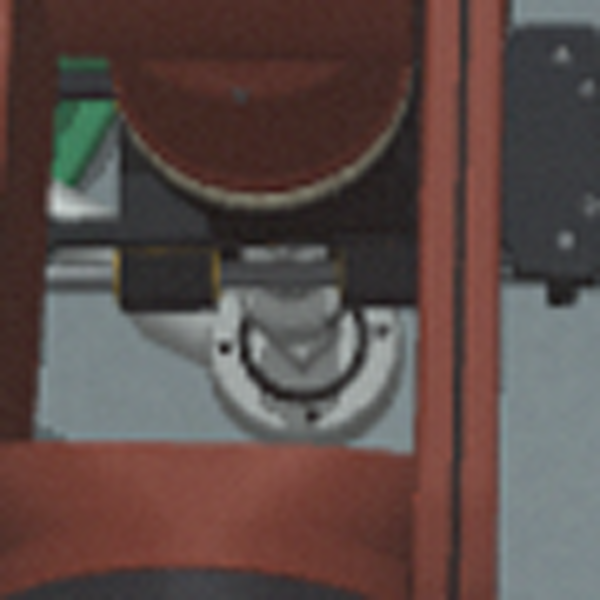

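```bash
python3 -m jog '[{"tx":0.1,"ty":-0.2,"tz":1.5,"wx":0,"wy":0,"wz":0,"claw":0},{"tx":0.1,"ty":-0.2,"tz":2.5,"wx":0,"wy":0,"wz":0,"claw":0},{"tx":0.1,"ty":-0.2,"tz":3.4,"wx":0,"wy":0,"wz":0,"claw":0},{"tx":0.1,"ty":-0.2,"tz":3.4,"wx":0,"wy":0,"wz":0,"claw":0},{"tx":0.1,"ty":-0.2,"tz":3.4,"wx":0,"wy":0,"wz":0,"claw":0},{"tx":0.1,"ty":-0.2,"tz":3.4,"wx":0,"wy":0,"wz":0,"claw":0}]' 45; python3 - <<'E'
from h import *
move([.5537,.0679,.158],2.749+.41)
print(observe()["force"])
for n in ["wrist","scene"]:
    m=camera_model(n);im=read_camera(n)
    u,v=proj(m,[.555,.067,.14])[0].astype(int);k=110 if n=="wrist" else 45;print(n,u-k,v-k)
    cv2.imwrite(f"pics/pm_{n}.png",cv2.resize(im[max(0,v-k):v+k,u-k:u+k],(600,600),interpolation=cv2.INTER_CUBIC))
E
```

```text
time_s: 8.92
position: [0.5548, 0.0666, 0.1666]
tcp_rot: [3.142, 0.0, -3.124]
force: [1.1, -0.4, -3.0]
opening: 0.311
tool shift cm [0.11 0.13 0.86]
rotvec [ 0.  0. -0.]
[ 1.05360283 -0.44559044 -3.01294686]
wrist 214 152
scene 294 175
```

View pics/pm_wrist.png

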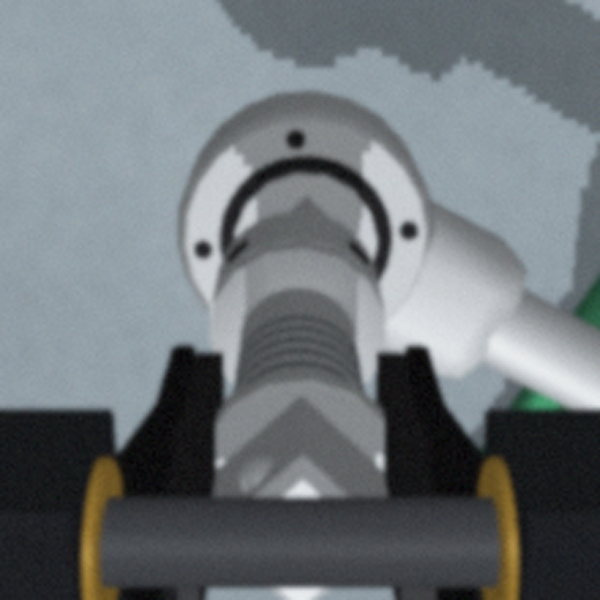

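View pics/pm_scene.png

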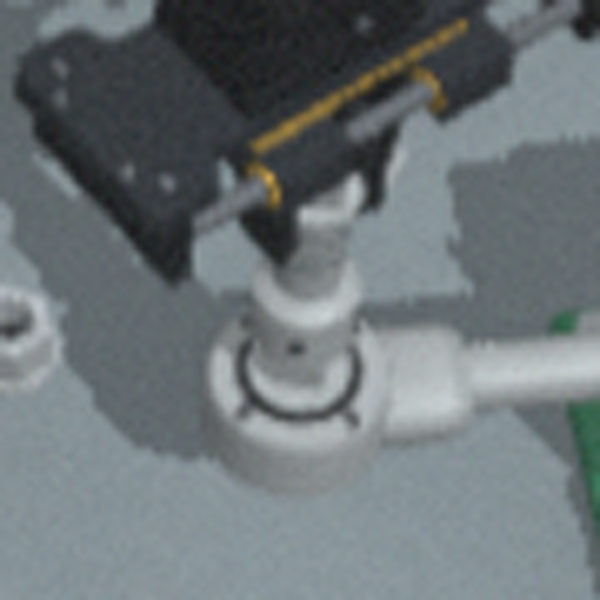

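```bash
python3 - <<'E'
from h import *
m=camera_model("scene")
for z in [.098,.126,.152]: print(z,(proj(m,[.555,.068,z])[0]-[294,175])*6.67)
print((proj(m,[.560,.068,.126])[0]-proj(m,[.555,.068,.126])[0])*6.67,(proj(m,[.555,.073,.126])[0]-proj(m,[.555,.068,.126])[0])*6.67)
E
```

```text
0.098 [297.74376916 367.91721906]
0.126 [301.91406216 323.18246089]
0.152 [305.93549297 280.04465361]
[8.52724854 9.61533325] [11.38371259 -6.6354993 ]
```

```bash
python3 -m jog '[{"tx":0.15,"ty":0.15,"tz":0,"wx":0,"wy":0,"wz":0,"claw":0},{"tx":0.15,"ty":0.15,"tz":0.3,"wx":0,"wy":0,"wz":0,"claw":0},{"tx":0.15,"ty":0.15,"tz":0.6,"wx":0,"wy":0,"wz":0,"claw":0},{"tx":0.15,"ty":0.15,"tz":0.8,"wx":0,"wy":0,"wz":0,"claw":0},{"tx":0.15,"ty":0.15,"tz":0.8,"wx":0,"wy":0,"wz":0,"claw":0},{"tx":0.15,"ty":0.15,"tz":0.8,"wx":0,"wy":0,"wz":0,"claw":0}]' 45; python3 -m jog '[{"tx":0,"ty":0,"tz":0.1,"wx":0,"wy":0,"wz":0,"claw":0},{"tx":0,"ty":0,"tz":0.2,"wx":0,"wy":0,"wz":0,"claw":0},{"tx":0,"ty":0,"tz":0.2,"wx":0,"wy":0,"wz":0,"claw":0}]' 45
```

```text
time_s: 9.52
position: [0.5528, 0.068, 0.158]
tcp_rot: [-3.142, -0.001, -3.124]
force: [-0.0, 0.4, -3.4]
opening: 0.308
time_s: 9.77
position: [0.553, 0.068, 0.1562]
tcp_rot: [-3.142, -0.0, -3.124]
force: [-1.2, 0.3, -3.5]
opening: 0.305
```

Already 2 mm past first contact with no force; I keep lowering gently.

```bash
python3 -m jog '[{"tx":0,"ty":0,"tz":0.1,"wx":0,"wy":0,"wz":0,"claw":0},{"tx":0,"ty":0,"tz":0.2,"wx":0,"wy":0,"wz":0,"claw":0},{"tx":0,"ty":0,"tz":0.2,"wx":0,"wy":0,"wz":0,"claw":0}]' 45;python3 -m jog '[{"tx":0,"ty":0,"tz":0.1,"wx":0,"wy":0,"wz":0,"claw":0},{"tx":0,"ty":0,"tz":0.15,"wx":0,"wy":0,"wz":0,"claw":0},{"tx":0,"ty":0,"tz":0.15,"wx":0,"wy":0,"wz":0,"claw":0}]' 45; python3 -c "
from h import *
print(observe()['torque'])"
```

```text
time_s: 10.02
position: [0.553, 0.0681, 0.1541]
tcp_rot: [3.141, -0.0, -3.124]
force: [0.2, -0.1, -4.5]
opening: 0.307
time_s: 10.27
position: [0.553, 0.0681, 0.1527]
tcp_rot: [3.142, -0.0, -3.124]
force: [0.2, -0.7, -3.4]
opening: 0.31
[ 0.04685952 -0.0501787  -0.00186463]
```

```bash
python3 -m jog '[{"tx":0,"ty":0,"tz":0.1,"wx":0,"wy":0,"wz":0,"claw":0},{"tx":0,"ty":0,"tz":0.2,"wx":0,"wy":0,"wz":0,"claw":0},{"tx":0,"ty":0,"tz":0.2,"wx":0,"wy":0,"wz":0,"claw":0}]' 45;python3 -m jog '[{"tx":0,"ty":0,"tz":0.1,"wx":0,"wy":0,"wz":0,"claw":0},{"tx":0,"ty":0,"tz":0.2,"wx":0,"wy":0,"wz":0,"claw":0},{"tx":0,"ty":0,"tz":0.2,"wx":0,"wy":0,"wz":0,"claw":0}]' 45; python3 -c "
from h import *
print(observe()['torque'])"
```

```text
time_s: 10.52
position: [0.5532, 0.0682, 0.1509]
tcp_rot: [3.141, 0.0, -3.124]
force: [0.8, 0.8, -1.8]
opening: 0.31
time_s: 10.77
position: [0.5536, 0.0681, 0.1495]
tcp_rot: [3.141, 0.001, -3.124]
force: [0.2, 1.5, 1.4]
opening: 0.307
[0.330158   0.01349787 0.02925831]
```

```bash
python3 -m jog '[{"tx":0,"ty":0,"tz":0.1,"wx":0,"wy":0,"wz":0,"claw":0},{"tx":0,"ty":0,"tz":0.2,"wx":0,"wy":0,"wz":0,"claw":0},{"tx":0,"ty":0,"tz":0.2,"wx":0,"wy":0,"wz":0,"claw":0}]' 45;python3 -m jog '[{"tx":0,"ty":0,"tz":0.1,"wx":0,"wy":0,"wz":0,"claw":0},{"tx":0,"ty":0,"tz":0.2,"wx":0,"wy":0,"wz":0,"claw":0},{"tx":0,"ty":0,"tz":0.2,"wx":0,"wy":0,"wz":0,"claw":0}]' 45; python3 -c "
from h import *
print(observe()['torque'])"
```

```text
time_s: 11.02
position: [0.5531, 0.0681, 0.1467]
tcp_rot: [3.141, 0.0, -3.124]
force: [0.5, 1.7, -0.8]
opening: 0.311
time_s: 11.27
position: [0.5528, 0.0681, 0.1441]
tcp_rot: [3.141, -0.001, -3.124]
force: [0.5, 1.5, -2.3]
opening: 0.304
[ 0.38665584 -0.20934888 -0.05450934]
```

```bash
python3 -m jog '[{"tx":0,"ty":0,"tz":0.1,"wx":0,"wy":0,"wz":0,"claw":0},{"tx":0,"ty":0,"tz":0.2,"wx":0,"wy":0,"wz":0,"claw":0},{"tx":0,"ty":0,"tz":0.2,"wx":0,"wy":0,"wz":0,"claw":0}]' 45;python3 -m jog '[{"tx":0,"ty":0,"tz":0.1,"wx":0,"wy":0,"wz":0,"claw":0},{"tx":0,"ty":0,"tz":0.2,"wx":0,"wy":0,"wz":0,"claw":0},{"tx":0,"ty":0,"tz":0.2,"wx":0,"wy":0,"wz":0,"claw":0}]' 45;python3 -m jog '[{"tx":0,"ty":0,"tz":0.1,"wx":0,"wy":0,"wz":0,"claw":0},{"tx":0,"ty":0,"tz":0.1,"wx":0,"wy":0,"wz":0,"claw":0},{"tx":0,"ty":0,"tz":0.1,"wx":0,"wy":0,"wz":0,"claw":0}]' 45; python3 -c "
from h import *
print(observe()['torque'])"
```

```text
time_s: 11.52
position: [0.5527, 0.0681, 0.1422]
tcp_rot: [3.141, -0.001, -3.124]
force: [0.9, 2.3, -2.9]
opening: 0.311
time_s: 11.77
position: [0.5523, 0.0681, 0.1396]
tcp_rot: [3.142, -0.002, -3.124]
force: [0.8, 2.4, -7.2]
opening: 0.307
time_s: 12.02
position: [0.5526, 0.068, 0.1392]
tcp_rot: [-3.142, -0.001, -3.124]
force: [1.0, 1.2, -6.0]
opening: 0.306
[ 0.37454588 -0.14174098 -0.09054019]
```

```bash
python3 -m jog '[{"tx":0,"ty":0,"tz":0.1,"wx":0,"wy":0,"wz":0,"claw":0},{"tx":0,"ty":0,"tz":0.1,"wx":0,"wy":0,"wz":0,"claw":0},{"tx":0,"ty":0,"tz":0.1,"wx":0,"wy":0,"wz":0,"claw":0}]' 45;python3 -m jog '[{"tx":0,"ty":0,"tz":0.1,"wx":0,"wy":0,"wz":0,"claw":0},{"tx":0,"ty":0,"tz":0.1,"wx":0,"wy":0,"wz":0,"claw":0}]' 45;  python3 - <<'E'
from h import *
m=camera_model("scene");im=read_camera("scene");cv2.imwrite("pics/f1.png",cv2.resize(im[165:265,290:390],(700,700),interpolation=cv2.INTER_CUBIC))
im=read_camera("wrist");cv2.imwrite("pics/f1w.png",im)
E
```

```text
time_s: 12.27
position: [0.5529, 0.0679, 0.1387]
tcp_rot: [-3.141, -0.0, -3.124]
force: [-0.2, 0.3, -5.3]
opening: 0.304
time_s: 12.43
position: [0.5534, 0.0679, 0.1383]
tcp_rot: [-3.141, 0.001, -3.124]
force: [0.2, 1.5, -2.5]
opening: 0.309
```

View pics/f1.png

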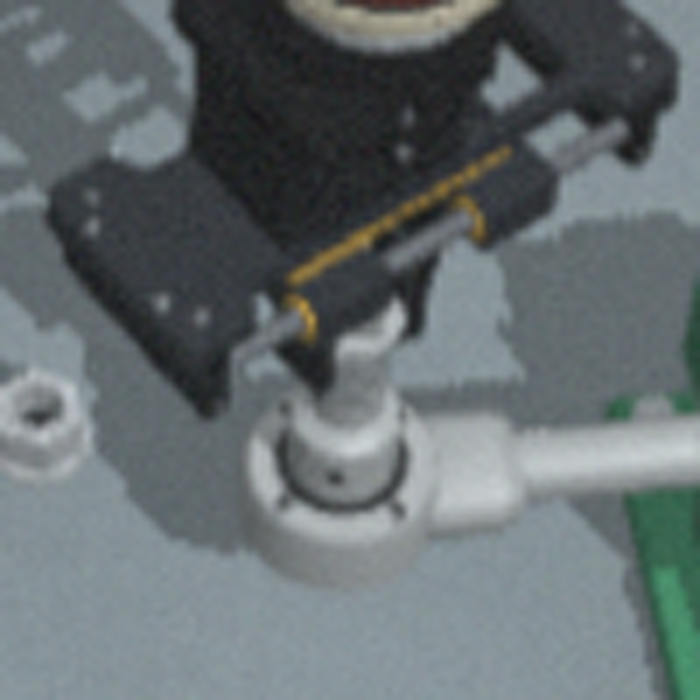

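View pics/f1w.png

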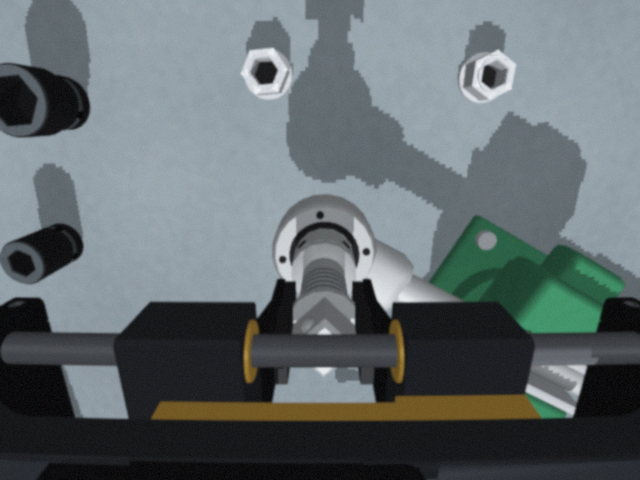

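```bash
python3 -m jog '[{"tx":0,"ty":0,"tz":0.1,"wx":0,"wy":0,"wz":0,"claw":0},{"tx":0,"ty":0,"tz":0.1,"wx":0,"wy":0,"wz":0,"claw":0}]' 45;python3 -m jog '[{"tx":0,"ty":0,"tz":0.1,"wx":0,"wy":0,"wz":0,"claw":0},{"tx":0,"ty":0,"tz":0.1,"wx":0,"wy":0,"wz":0,"claw":0}]' 45;python3 -m jog '[{"tx":0,"ty":0,"tz":0.1,"wx":0,"wy":0,"wz":0,"claw":0},{"tx":0,"ty":0,"tz":0.1,"wx":0,"wy":0,"wz":0,"claw":0}]' 45
```

```text
time_s: 12.7
position: [0.5539, 0.068, 0.1382]
tcp_rot: [-3.141, 0.002, -3.124]
force: [-1.7, 0.4, 4.7]
opening: 0.305
time_s: 12.87
position: [0.5544, 0.068, 0.138]
tcp_rot: [-3.141, 0.003, -3.124]
force: [-2.1, 1.1, 7.2]
opening: 0.304
time_s: 13.03
position: [0.5549, 0.068, 0.1379]
tcp_rot: [-3.141, 0.004, -3.124]
force: [-3.5, 0.9, 11.0]
opening: 0.308
```

```bash
python3 -m jog '[{"tx":0,"ty":0,"tz":-0.2,"wx":0,"wy":0,"wz":0,"claw":0},{"tx":0,"ty":0,"tz":-0.3,"wx":0,"wy":0,"wz":0,"claw":0}]' 45; python3 -m jog '[{"tx":0,"ty":0,"tz":0,"wx":0,"wy":0,"wz":0,"claw":0.5},{"tx":0,"ty":0,"tz":0,"wx":0,"wy":0,"wz":0,"claw":1},{"tx":0,"ty":0,"tz":0,"wx":0,"wy":0,"wz":0,"claw":1},{"tx":0,"ty":0,"tz":0,"wx":0,"wy":0,"wz":0,"claw":1},{"tx":0,"ty":0,"tz":0,"wx":0,"wy":0,"wz":0,"claw":1},{"tx":0,"ty":0,"tz":0,"wx":0,"wy":0,"wz":0,"claw":1},{"tx":0,"ty":0,"tz":0,"wx":0,"wy":0,"wz":0,"claw":1},{"tx":0,"ty":0,"tz":0,"wx":0,"wy":0,"wz":0,"claw":1}]' 45
```

```text
time_s: 13.2
position: [0.5533, 0.068, 0.1382]
tcp_rot: [-3.141, 0.001, -3.124]
force: [0.7, 0.2, -1.6]
opening: 0.309
time_s: 13.87
position: [0.553, 0.068, 0.1378]
tcp_rot: [-3.142, -0.0, -3.124]
force: [-0.7, 0.4, -0.8]
opening: 0.826
```

```bash
python3 -m jog '[{"tx":0,"ty":0,"tz":-2,"wx":0,"wy":0,"wz":0,"claw":1},{"tx":0,"ty":0,"tz":-6,"wx":0,"wy":0,"wz":0,"claw":1},{"tx":0,"ty":0,"tz":-10,"wx":0,"wy":0,"wz":0,"claw":1},{"tx":0,"ty":0,"tz":-13,"wx":0,"wy":0,"wz":0,"claw":1},{"tx":0,"ty":0,"tz":-13,"wx":0,"wy":0,"wz":0,"claw":1},{"tx":0,"ty":0,"tz":-13,"wx":0,"wy":0,"wz":0,"claw":1}]' 45; python3 - <<'E'
from h import *
m=camera_model("wrist");im=read_camera("wrist");np.save("bt.npy",dict(m=m,im=im),allow_pickle=True)
cv2.imwrite("pics/bt.png",im);print(m["position"],m["rotation"])
cv2.imwrite("pics/btr.png",patch(m,im,[.555,.068],.199))
E
```

```text
time_s: 14.37
position: [0.5546, 0.068, 0.2707]
tcp_rot: [-3.141, 0.005, -3.124]
force: [0.1, 0.4, -0.2]
opening: 1.0
[0.47051636 0.06631163 0.4533798 ] [-3.11409992e-01 -4.70793605e-04  1.58735248e+00]
```

View pics/bt.png

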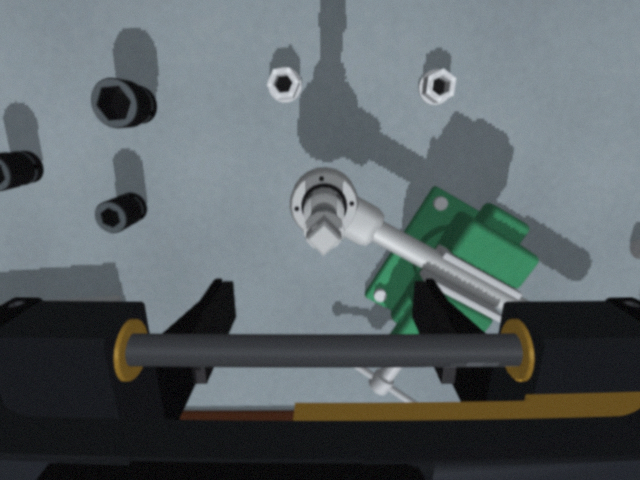

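View pics/btr.png

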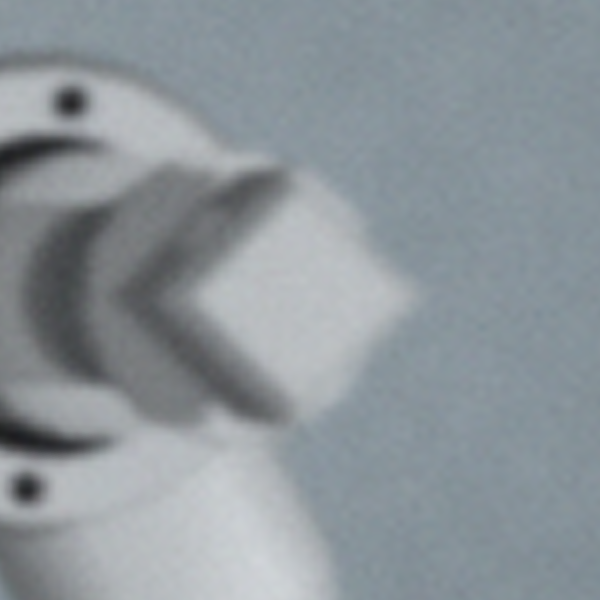

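```bash
python3 - <<'E'
from h import *
d=np.load("bt.npy",allow_pickle=True).item()
g=cv2.cvtColor(patch(d["m"],d["im"],[.555,.068],.199),cv2.COLOR_BGR2GRAY).astype(np.float32)
L=[]
for n,a,b in [("TL",(192,300),(295,190)),("BL",(192,305),(295,412)),("TLo",(125,298),(250,170)),("BLo",(125,300),(250,415))]:
    r=edge(g,a,b,12);L.append(r);print(n,r)
a=np.radians(44.8);u=np.array([np.cos(a),np.sin(a)]);v=np.array([np.sin(a),-np.cos(a)])
c=(np.dot(L[0][1],u)+75)*u+(np.dot(L[1][1],v)+75)*v
print(c, np.array([.555,.068])+(c-300)*1e-4)
move([.462,-.146,.2],2.749)
E
```

```text
TL (np.float32(133.9611), (np.float32(239.65482), np.float32(244.05634)))
BL (np.float32(45.67356), (np.float32(245.53958), np.float32(355.28812)))
TLo (np.float32(135.18095), (np.float32(187.11842), np.float32(226.80493)))
BLo (np.float32(42.91848), (np.float32(183.87457), np.float32(362.65808)))
[293.02749275 296.74794436] [0.55430275 0.06767479]
tool shift cm [  9.51 -21.24   6.82]
rotvec [0.    0.001 0.41 ]
```

```bash
python3 -m jog '[{"tx":1,"ty":-21.5,"tz":0,"wx":0,"wy":0,"wz":0,"claw":1},{"tx":1,"ty":-21.5,"tz":0,"wx":0,"wy":0,"wz":0,"claw":1},{"tx":1,"ty":-21.5,"tz":0,"wx":0,"wy":0,"wz":0,"claw":1},{"tx":1,"ty":-21.5,"tz":2,"wx":0,"wy":0,"wz":0,"claw":1},{"tx":1,"ty":-21.5,"tz":6,"wx":0,"wy":0,"wz":0,"claw":1},{"tx":1,"ty":-21.5,"tz":10,"wx":0,"wy":0,"wz":0,"claw":1},{"tx":1,"ty":-21.5,"tz":14,"wx":0,"wy":0,"wz":0,"claw":1},{"tx":1,"ty":-21.5,"tz":14,"wx":0,"wy":0,"wz":0,"claw":1}]' 45; python3 -m jog '[{"tx":0,"ty":0,"tz":0,"wx":0,"wy":0,"wz":0,"claw":1},{"tx":0,"ty":0,"tz":0,"wx":0,"wy":0,"wz":0,"claw":1},{"tx":0,"ty":0,"tz":0,"wx":0,"wy":0,"wz":0,"claw":1}]' 45; python3 - <<'E'
from h import *
m=camera_model("wrist");im=read_camera("wrist");np.save("sk.npy",dict(m=m,im=im),allow_pickle=True)
cv2.imwrite("pics/sk.png",im);p=proj(m,[.461,-.147,.056])[0];print(m["position"],m["rotation"],p)
u,v=p.astype(int);print(u-60,v-60)
cv2.imwrite("pics/skz.png",np.clip(cv2.resize(im[v-60:v+60,u-60:u+60],(720,720)[:2],interpolation=cv2.INTER_CUBIC)[:600].astype(float)*2.5,0,255).astype(np.uint8))
E
```

```text
time_s: 15.08
position: [0.5419, -0.1469, 0.12]
tcp_rot: [3.137, -0.01, -3.127]
force: [-0.0, 0.1, -1.0]
opening: 1.0
time_s: 15.33
position: [0.5474, -0.147, 0.1288]
tcp_rot: [-3.141, 0.001, -3.124]
force: [0.5, 0.8, 1.2]
opening: 1.0
[ 0.46411831 -0.14873722  0.31178969] [-3.06702004e-01 -4.15715840e-04  1.58761689e+00] [326.11785363 114.47504081]
266 54
```

View pics/sk.png

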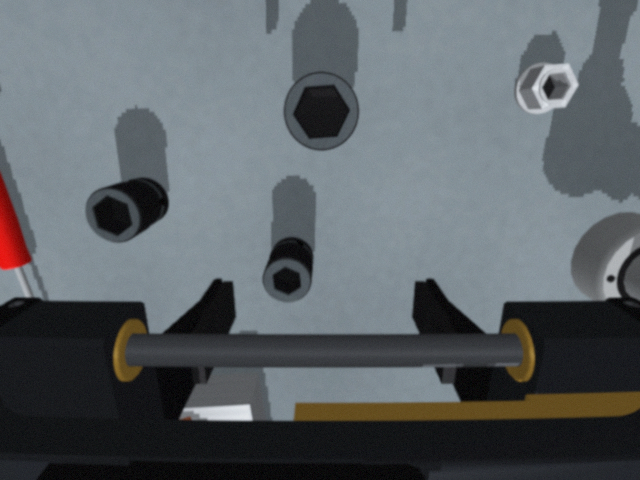

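View pics/skz.png

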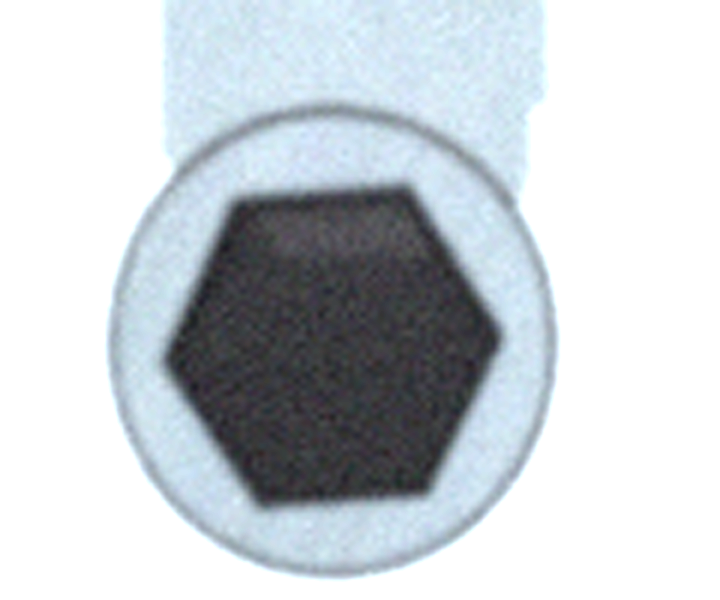

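```bash
python3 - <<'E'
from h import *
ims=[read_camera("wrist").astype(float) for _ in range(8)]
im=np.mean(ims,0);m=camera_model("wrist");np.save("sk2.npy",dict(m=m,im=im),allow_pickle=True)
c=im[70:150,280:365];print(c[40].mean(1).round(0).tolist())
c=cv2.resize(c,None,fx=7,fy=7,interpolation=cv2.INTER_CUBIC).mean(2)
cv2.imwrite("pics/skh.png",np.clip((c-8)*6,0,255).astype(np.uint8))
E
```

```text
[141.0, 141.0, 139.0, 125.0, 96.0, 73.0, 76.0, 83.0, 87.0, 88.0, 89.0, 89.0, 85.0, 76.0, 52.0, 28.0, 18.0, 20.0, 21.0, 23.0, 24.0, 23.0, 24.0, 23.0, 22.0, 23.0, 23.0, 22.0, 23.0, 23.0, 24.0, 24.0, 25.0, 25.0, 24.0, 24.0, 25.0, 25.0, 22.0, 24.0, 23.0, 24.0, 23.0, 25.0, 24.0, 24.0, 24.0, 24.0, 25.0, 26.0, 25.0, 24.0, 25.0, 24.0, 25.0, 25.0, 24.0, 23.0, 24.0, 23.0, 24.0, 26.0, 26.0, 24.0, 25.0, 24.0, 23.0, 23.0, 30.0, 52.0, 75.0, 86.0, 89.0, 91.0, 92.0, 90.0, 89.0, 80.0, 70.0, 93.0, 125.0, 137.0, 140.0, 139.0, 140.0]
```

View pics/skh.png

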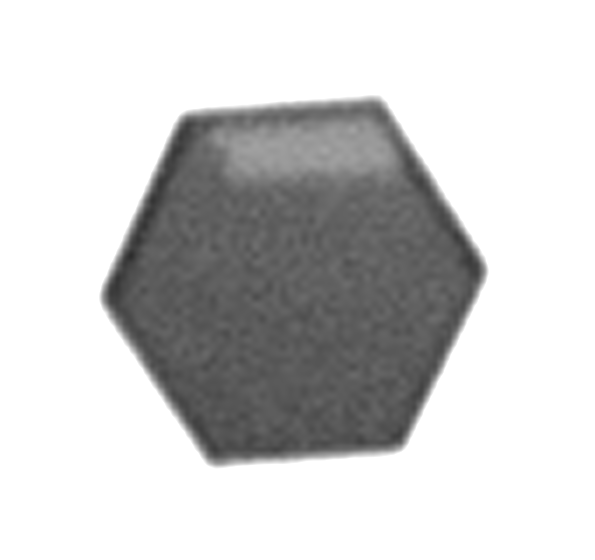

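```bash
python3 - <<'E'
from h import *
d=np.load("sk2.npy",allow_pickle=True).item();m=d["m"];im=d["im"].astype(np.uint8)
V=np.array([(105,298),(187,113),(380,98),(487,270),(403,448),(212,463)])/7-.5+[280,70]
W=np.array([onz(m,p,.056) for p in V]);c=W.mean(0);print(c,np.linalg.norm(W-c,axis=1))
a=np.degrees(np.arctan2(*(W-c)[:,1::-1].T));print(a%60)
g=cv2.cvtColor(im,cv2.COLOR_BGR2HSV)
mask=(im.max(2)<110).astype(np.uint8)[40:180,260:390]
r=patch(m,im,[.461,-.147],.056,.035);print(r.shape);cv2.imwrite("pics/skr.png",r[::-1][:600] if 0 else cv2.resize(r,(600,600)))
k=np.median(W[:,0]);print(observe()["position"],observe()["time_s"])
# rim outline by contour: background is bluish bright >120
th=((im.mean(2)<112)*255).astype(np.uint8);th[:60]=0;th[155:]=0
cn=max(cv2.findContours(th,cv2.RETR_EXTERNAL,cv2.CHAIN_APPROX_NONE)[0],key=cv2.contourArea);print(cv2.boundingRect(cn))
E
```

```text
[ 0.45798537 -0.14997268  0.056     ] [0.01793279 0.01802886 0.01806274 0.01794012 0.01809119 0.01818294]
[35.03869255 34.59113436 35.46509711 34.87575283 35.29665169 34.84078645]
(700, 700, 3)
[ 0.54705845 -0.14707903  0.12841479] 15.7833
(543, 60, 97, 95)
```

View pics/skr.png

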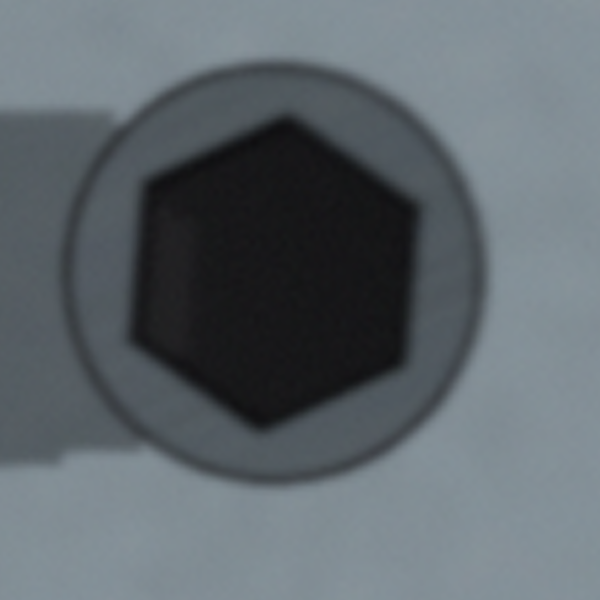

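```bash
python3 - <<'E'
from h import *
move([.458,-.150,.024],3.159)
E
```

```text
tool shift cm [ 8.92 -0.13 10.43]
rotvec [-0.     0.001  0.   ]
```

```bash
python3 -m jog '[{"tx":4,"ty":-0.1,"tz":0,"wx":0,"wy":0,"wz":0,"claw":1},{"tx":8.9,"ty":-0.1,"tz":0,"wx":0,"wy":0,"wz":0,"claw":1},{"tx":8.9,"ty":-0.1,"tz":2,"wx":0,"wy":0,"wz":0,"claw":1},{"tx":8.9,"ty":-0.1,"tz":4,"wx":0,"wy":0,"wz":0,"claw":1},{"tx":8.9,"ty":-0.1,"tz":4,"wx":0,"wy":0,"wz":0,"claw":1},{"tx":8.9,"ty":-0.1,"tz":4,"wx":0,"wy":0,"wz":0,"claw":1},{"tx":8.9,"ty":-0.1,"tz":4,"wx":0,"wy":0,"wz":0,"claw":1}]' 45; python3 - <<'E'
from h import *
m=camera_model("wrist");im=read_camera("wrist");cv2.imwrite("pics/sk3.png",im)
r=patch(m,im,[.458,-.15],.056,.03);cv2.imwrite("pics/sk3r.png",r);move([.458,-.150,.024],3.159)
E
```

```text
time_s: 16.37
position: [0.4587, -0.15, 0.0888]
tcp_rot: [-3.141, 0.001, -3.124]
force: [-0.1, -0.1, 1.1]
opening: 1.004
tool shift cm [0.12 0.02 6.52]
rotvec [-0.001  0.002  0.   ]
```

View pics/sk3.png

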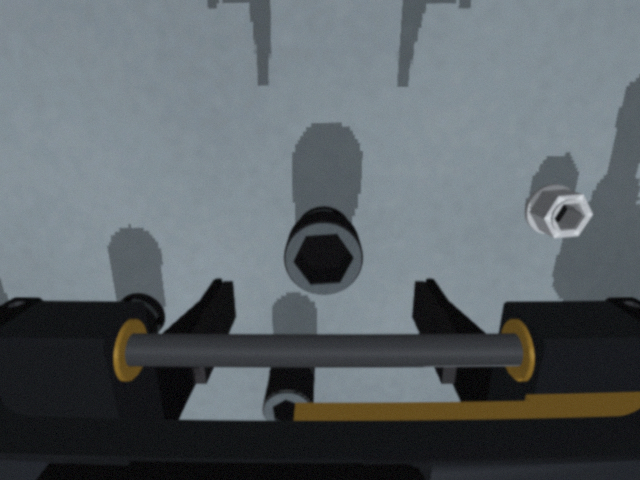

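View pics/sk3r.png

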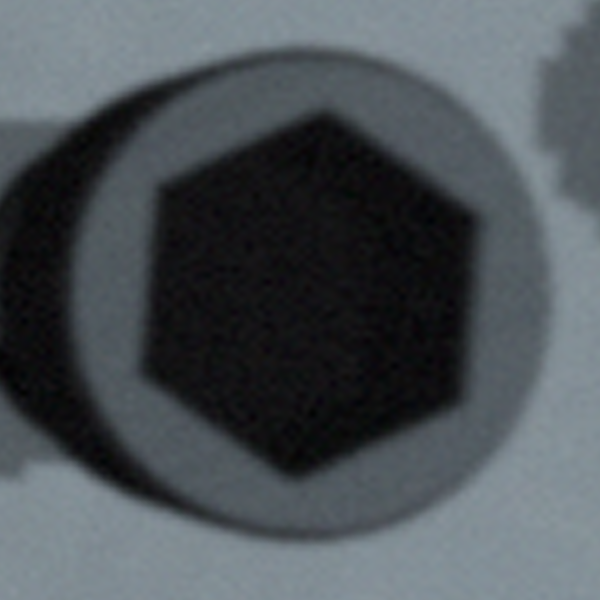

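```bash
python3 -m jog '[{"tx":0,"ty":0,"tz":3,"wx":0,"wy":0,"wz":0,"claw":1},{"tx":0,"ty":0,"tz":5,"wx":0,"wy":0,"wz":0,"claw":1},{"tx":0,"ty":0,"tz":6.4,"wx":0,"wy":0,"wz":0,"claw":1},{"tx":0,"ty":0,"tz":6.4,"wx":0,"wy":0,"wz":0,"claw":1},{"tx":0,"ty":0,"tz":6.4,"wx":0,"wy":0,"wz":0,"claw":0.7},{"tx":0,"ty":0,"tz":6.4,"wx":0,"wy":0,"wz":0,"claw":0.4},{"tx":0,"ty":0,"tz":6.4,"wx":0,"wy":0,"wz":0,"claw":0.4},{"tx":0,"ty":0,"tz":6.4,"wx":0,"wy":0,"wz":0,"claw":0.4}]' 50; python3 -m jog '[{"tx":0,"ty":0,"tz":0,"wx":0,"wy":0,"wz":0,"claw":0},{"tx":0,"ty":0,"tz":0,"wx":0,"wy":0,"wz":0,"claw":0},{"tx":0,"ty":0,"tz":0,"wx":0,"wy":0,"wz":0,"claw":0},{"tx":0,"ty":0,"tz":0,"wx":0,"wy":0,"wz":0,"claw":0},{"tx":0,"ty":0,"tz":0,"wx":0,"wy":0,"wz":0,"claw":0},{"tx":0,"ty":0,"tz":0,"wx":0,"wy":0,"wz":0,"claw":0}]' 50;python3 - <<'E'
from h import *
m=camera_model("wrist");im=read_camera("wrist");cv2.imwrite("pics/sk4.png",im)
E
```

```text
time_s: 17.08
position: [0.459, -0.1502, 0.0253]
tcp_rot: [-3.14, 0.002, -3.124]
force: [-0.8, -0.0, -0.6]
opening: 0.782
time_s: 17.58
position: [0.4581, -0.1498, 0.0242]
tcp_rot: [-3.141, 0.001, -3.124]
force: [0.4, -0.0, 4.1]
opening: 0.562
```

View pics/sk4.png

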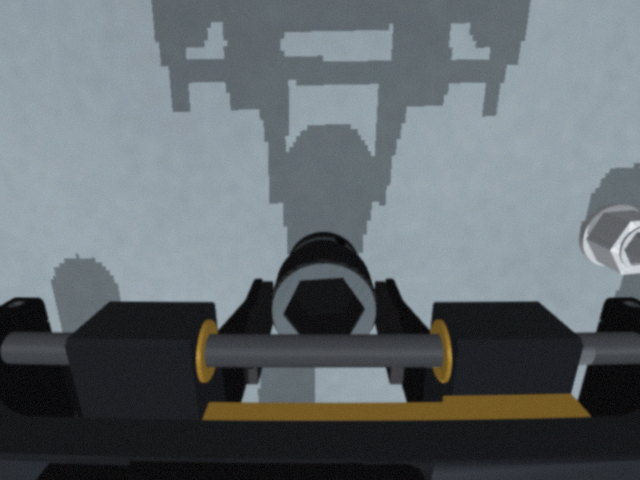

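```bash
python3 -m jog '[{"tx":0,"ty":0,"tz":-2,"wx":0,"wy":0,"wz":0,"claw":0},{"tx":0,"ty":0,"tz":-6,"wx":0,"wy":0,"wz":0,"claw":0},{"tx":0,"ty":0,"tz":-10,"wx":0,"wy":0,"wz":0,"claw":0},{"tx":0,"ty":0,"tz":-14,"wx":0,"wy":0,"wz":0,"claw":0},{"tx":0,"ty":0,"tz":-18,"wx":0,"wy":0,"wz":0,"claw":0},{"tx":0,"ty":0,"tz":-22,"wx":0,"wy":0,"wz":0,"claw":0},{"tx":0,"ty":0,"tz":-25,"wx":0,"wy":0,"wz":0,"claw":0},{"tx":0,"ty":0,"tz":-25,"wx":0,"wy":0,"wz":0,"claw":0}]' 50;  python3 -m jog '[{"tx":0,"ty":0,"tz":0,"wx":0,"wy":0,"wz":0,"claw":0},{"tx":0,"ty":0,"tz":0,"wx":0,"wy":0,"wz":0,"claw":0},{"tx":0,"ty":0,"tz":0,"wx":0,"wy":0,"wz":0,"claw":0}]' 50;python3 - <<'E'
from h import *
m=camera_model("wrist");im=read_camera("wrist");cv2.imwrite("pics/sk5.png",im)
for w in (.1693,-.3543,.693): move([.5545,.068,.245],3.159+w)
E
```

```text
time_s: 18.3
position: [0.4605, -0.151, 0.2807]
tcp_rot: [-3.136, 0.009, -3.124]
force: [1.0, -1.0, -3.5]
opening: 0.56
time_s: 18.55
position: [0.4563, -0.1489, 0.2706]
tcp_rot: [3.139, -0.005, -3.124]
force: [0.1, -0.0, -4.7]
opening: 0.556
tool shift cm [-10.2   21.51   2.58]
rotvec [ 0.003 -0.005 -0.169]
tool shift cm [-10.2   21.51   2.58]
rotvec [ 0.002 -0.005  0.354]
tool shift cm [-10.2   21.51   2.58]
rotvec [ 0.004 -0.004 -0.693]
```

View pics/sk5.png

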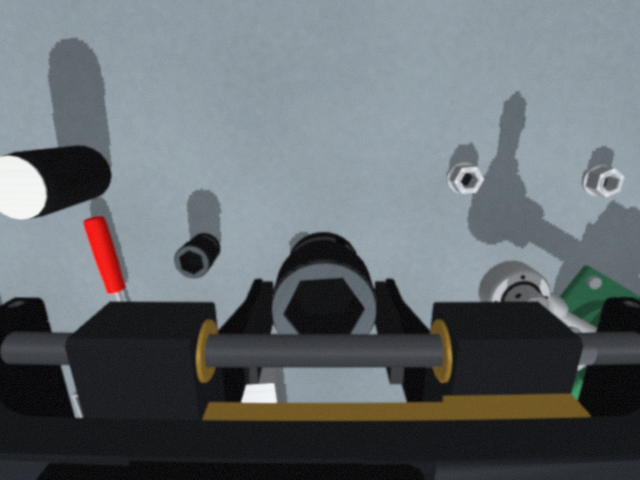

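```bash
python3 -m jog '[{"tx":-10,"ty":21.5,"tz":0,"wx":0,"wy":0,"wz":-0.17,"claw":0},{"tx":-10,"ty":21.5,"tz":0,"wx":0,"wy":0,"wz":-0.17,"claw":0},{"tx":-10,"ty":21.5,"tz":0,"wx":0,"wy":0,"wz":-0.17,"claw":0},{"tx":-10,"ty":21.5,"tz":0,"wx":0,"wy":0,"wz":-0.17,"claw":0},{"tx":-10,"ty":21.5,"tz":0,"wx":0,"wy":0,"wz":-0.17,"claw":0},{"tx":-10,"ty":21.5,"tz":0,"wx":0,"wy":0,"wz":-0.17,"claw":0},{"tx":-10,"ty":21.5,"tz":0,"wx":0,"wy":0,"wz":-0.17,"claw":0},{"tx":-10,"ty":21.5,"tz":0,"wx":0,"wy":0,"wz":-0.17,"claw":0}]' 50;  python3 -m jog '[{"tx":0,"ty":0,"tz":0,"wx":0,"wy":0,"wz":0,"claw":0},{"tx":0,"ty":0,"tz":0,"wx":0,"wy":0,"wz":0,"claw":0},{"tx":0,"ty":0,"tz":0,"wx":0,"wy":0,"wz":0,"claw":0},{"tx":0,"ty":0,"tz":0,"wx":0,"wy":0,"wz":0,"claw":0}]' 50;python3 - <<'E'
from h import *
move([.5541,.0678,.2232],3.159+.17)
for n in ["wrist","scene"]:
    m=camera_model(n);im=read_camera(n)
    u,v=proj(m,[.555,.067,.2])[0].astype(int);k=110 if n=="wrist" else 45;print(n,u-k,v-k)
    cv2.imwrite(f"pics/qs_{n}.png",cv2.resize(im[max(0,v-k):v+k,u-k:u+k],(600,600),interpolation=cv2.INTER_CUBIC))
    cv2.imwrite(f"pics/qsf_{n}.png",im)
E
```

```text
time_s: 19.27
position: [0.5532, 0.0687, 0.2712]
tcp_rot: [3.141, -0.004, -2.951]
force: [-0.1, -0.1, -4.3]
opening: 0.56
time_s: 19.6
position: [0.5539, 0.066, 0.2738]
tcp_rot: [-3.142, -0.0, -2.956]
force: [0.0, 0.2, -3.9]
opening: 0.553
tool shift cm [-0.06  0.17  5.06]
rotvec [-0.    -0.    -0.002]
wrist 214 130
scene 295 159
```

View pics/qs_wrist.png

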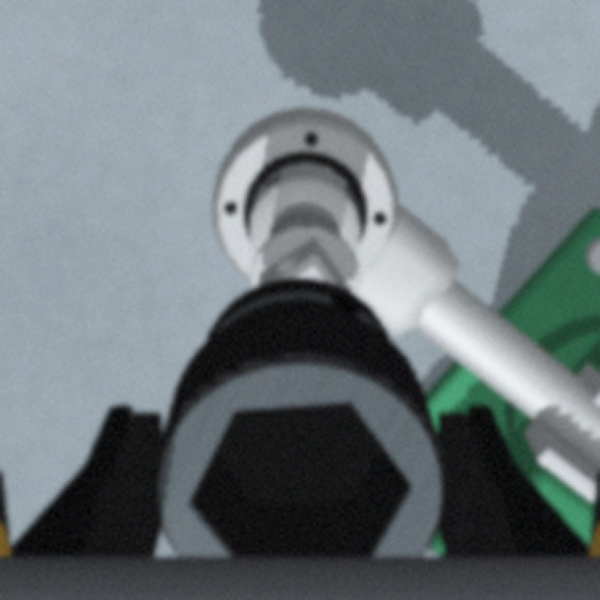

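View pics/qs_scene.png

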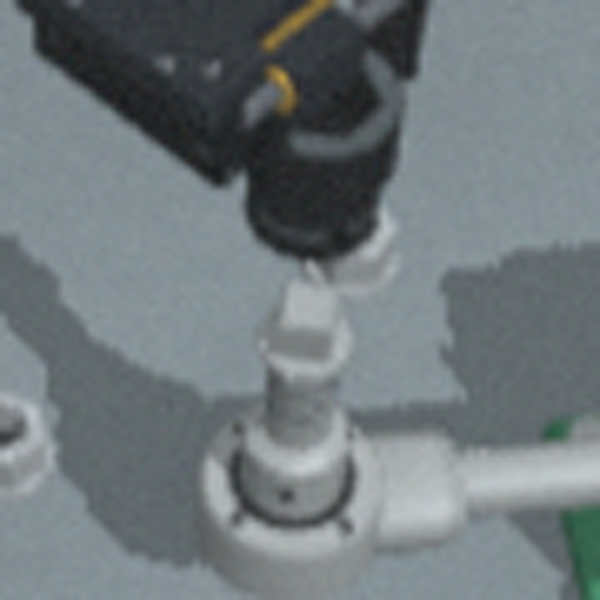

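```bash
python3 - <<'E'
from h import *
im=np.mean([read_camera("wrist").astype(float) for _ in range(6)],0)
c=cv2.resize(im[215:285,265:385],None,fx=6.5,fy=6.5,interpolation=cv2.INTER_CUBIC)
cv2.imwrite("pics/sd.png",np.clip((c-5)*4,0,255).astype(np.uint8))
E
```

```text
(no output)
```

View pics/sd.png

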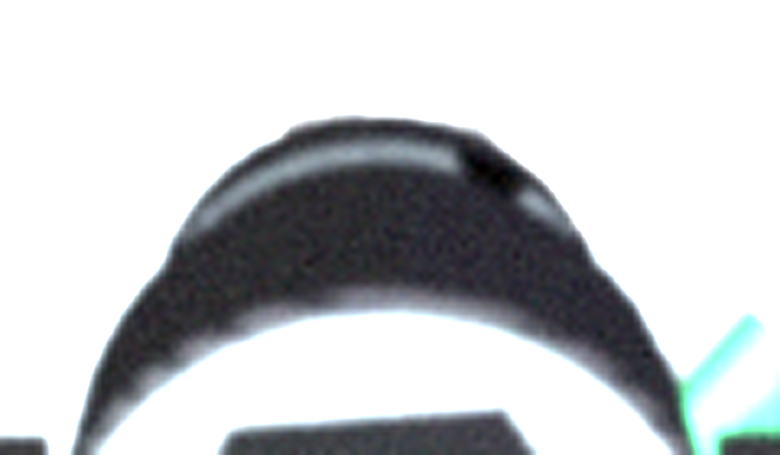

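```bash
python3 - <<'E'
from h import *
s=observe();m=camera_model("wrist");T=Rm(s["tcp_rot"]);P=np.array(s["position"])
for off in (-.0007,-.002,.001):
  ax=P+T[:,0]*off
  for p in [(488,170),(480,160),(498,180)]:
    uv=(265+p[0]/6.5-.5,215+p[1]/6.5-.5);o,d=ray(m,uv)
    q=o[:2]-ax[:2];a=d[:2]@d[:2];b=2*q@d[:2];c=q@q-.0215**2
    D=b*b-4*a*c
    if D<0: print("miss");continue
    t=(-b-np.sqrt(D))/(2*a);X=o+t*d
    print(off,p,"h above foot",round((X[2]-(P[2]-.0242))*1e3,1),"az",np.degrees(np.arctan2(X[1]-ax[1],X[0]-ax[0])).round(1)%90)
E
```

```text
-0.0007 (488, 170) h above foot 12.3 az 77.0
-0.0007 (480, 160) h above foot 10.3 az 78.69999999999999
-0.0007 (498, 180) h above foot 13.9 az 74.69999999999999
-0.002 (488, 170) h above foot 8.1 az 76.4
-0.002 (480, 160) h above foot 6.1 az 78.19999999999999
-0.002 (498, 180) h above foot 9.7 az 74.0
0.001 (488, 170) h above foot 17.8 az 77.69999999999999
0.001 (480, 160) h above foot 15.8 az 79.4
0.001 (498, 180) h above foot 19.4 az 75.5
```

```bash
python3 -m jog '[{"tx":-0.05,"ty":0.2,"tz":0,"wx":0,"wy":0,"wz":0.12,"claw":0},{"tx":-0.05,"ty":0.2,"tz":0,"wx":0,"wy":0,"wz":0.24,"claw":0},{"tx":-0.05,"ty":0.2,"tz":1,"wx":0,"wy":0,"wz":0.36,"claw":0},{"tx":-0.05,"ty":0.2,"tz":2,"wx":0,"wy":0,"wz":0.48,"claw":0},{"tx":-0.05,"ty":0.2,"tz":3,"wx":0,"wy":0,"wz":0.53,"claw":0},{"tx":-0.05,"ty":0.2,"tz":3.8,"wx":0,"wy":0,"wz":0.53,"claw":0},{"tx":-0.05,"ty":0.2,"tz":3.8,"wx":0,"wy":0,"wz":0.53,"claw":0},{"tx":-0.05,"ty":0.2,"tz":3.8,"wx":0,"wy":0,"wz":0.53,"claw":0}]' 50;  python3 -m jog '[{"tx":0,"ty":0,"tz":0,"wx":0,"wy":0,"wz":0,"claw":0},{"tx":0,"ty":0,"tz":0,"wx":0,"wy":0,"wz":0,"claw":0},{"tx":0,"ty":0,"tz":0,"wx":0,"wy":0,"wz":0,"claw":0}]' 50;python3 - <<'E'
from h import *
move([.5542,.0681,.2232],2.805)
m=camera_model("wrist")
im=np.mean([read_camera("wrist").astype(float) for _ in range(4)],0);np.save("r.npy",im)
cv2.imwrite("pics/rw.png",im[160:400,200:460].repeat(2,0).repeat(2,1))
c=cv2.resize(im[200:285,265:385],None,fx=6.5,fy=6.5,interpolation=cv2.INTER_CUBIC)
cv2.imwrite("pics/sd2.png",np.clip((c-5)*4,0,255).astype(np.uint8))
im=read_camera("scene");u,v=proj(camera_model("scene"),[.555,.067,.2])[0].astype(int);print(u-45,v-45)
cv2.imwrite("pics/rs.png",cv2.resize(im[v-45:v+45,u-45:u+45],(600,600),interpolation=cv2.INTER_CUBIC))
E
```

```text
time_s: 20.67
position: [0.5539, 0.0691, 0.2355]
tcp_rot: [-3.141, -0.001, 2.801]
force: [-0.5, 0.0, -4.0]
opening: 0.561
time_s: 20.92
position: [0.5547, 0.0691, 0.2367]
tcp_rot: [3.141, 0.001, 2.799]
force: [0.7, 0.2, -4.2]
opening: 0.559
tool shift cm [ 0.01 -0.11  1.35]
rotvec [ 0.     0.001 -0.006]
295 159[ WARN:0@5.587] global loadsave.cpp:1063 imwrite_ Unsupported depth image for selected encoder is fallbacked to CV_8U.
```

View pics/rw.png

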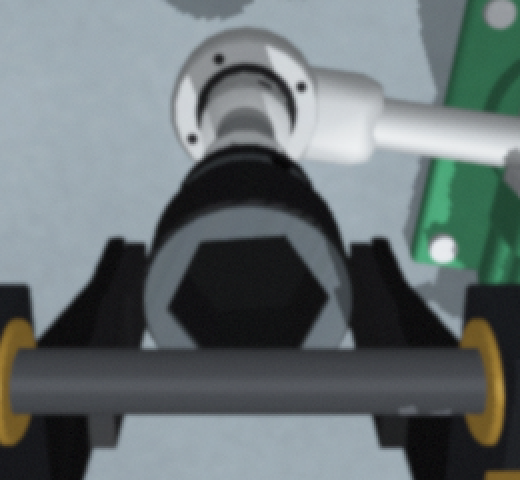

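View pics/sd2.png

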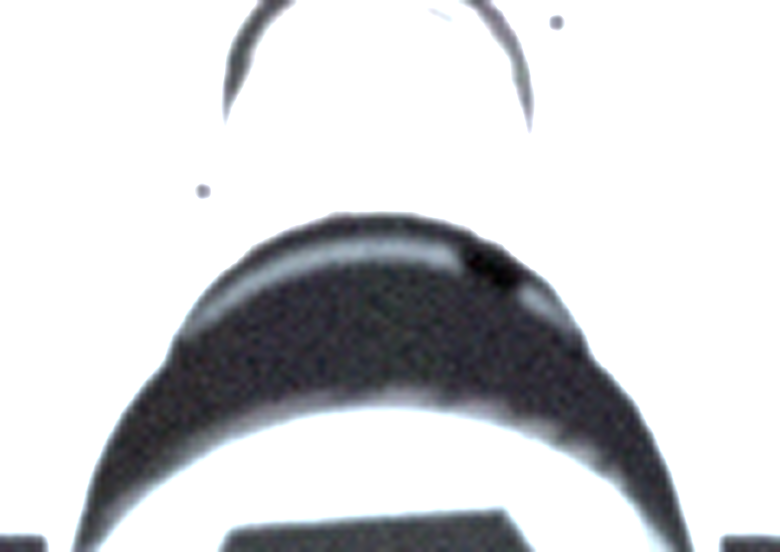

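View pics/rs.png

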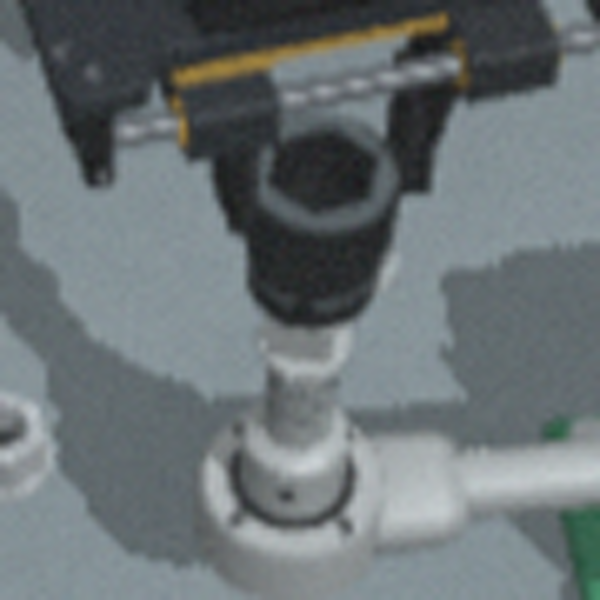

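```bash
python3 -m jog '[{"tx":0,"ty":-0.1,"tz":0.3,"wx":0,"wy":0,"wz":0,"claw":0},{"tx":0,"ty":-0.1,"tz":0.6,"wx":0,"wy":0,"wz":0,"claw":0},{"tx":0,"ty":-0.1,"tz":0.9,"wx":0,"wy":0,"wz":0,"claw":0},{"tx":0,"ty":-0.1,"tz":1.1,"wx":0,"wy":0,"wz":0,"claw":0},{"tx":0,"ty":-0.1,"tz":1.1,"wx":0,"wy":0,"wz":0,"claw":0},{"tx":0,"ty":-0.1,"tz":1.1,"wx":0,"wy":0,"wz":0,"claw":0}]' 50;  python3 -m jog '[{"tx":0,"ty":0,"tz":0.1,"wx":0,"wy":0,"wz":0,"claw":0},{"tx":0,"ty":0,"tz":0.2,"wx":0,"wy":0,"wz":0,"claw":0},{"tx":0,"ty":0,"tz":0.2,"wx":0,"wy":0,"wz":0,"claw":0}]' 50;  python3 -m jog '[{"tx":0,"ty":0,"tz":0.1,"wx":0,"wy":0,"wz":0,"claw":0},{"tx":0,"ty":0,"tz":0.2,"wx":0,"wy":0,"wz":0,"claw":0},{"tx":0,"ty":0,"tz":0.2,"wx":0,"wy":0,"wz":0,"claw":0}]' 50
```

```text
time_s: 21.67
position: [0.5537, 0.0681, 0.2245]
tcp_rot: [-3.141, -0.001, 2.799]
force: [-1.2, -0.1, -4.6]
opening: 0.558
time_s: 21.92
position: [0.5538, 0.0682, 0.2227]
tcp_rot: [-3.142, -0.0, 2.799]
force: [0.5, 0.0, -4.0]
opening: 0.556
time_s: 22.17
position: [0.5537, 0.0681, 0.2206]
tcp_rot: [-3.141, -0.0, 2.799]
force: [0.7, -0.4, -4.5]
opening: 0.559
```

```bash
python3 -m jog '[{"tx":0,"ty":0,"tz":0.1,"wx":0,"wy":0,"wz":0,"claw":0},{"tx":0,"ty":0,"tz":0.1,"wx":0,"wy":0,"wz":0,"claw":0}]' 50;  python3 -m jog '[{"tx":0,"ty":0,"tz":0.1,"wx":0,"wy":0,"wz":0,"claw":0},{"tx":0,"ty":0,"tz":0.1,"wx":0,"wy":0,"wz":0,"claw":0}]' 50;  python3 -m jog '[{"tx":0,"ty":0,"tz":0.1,"wx":0,"wy":0,"wz":0,"claw":0},{"tx":0,"ty":0,"tz":0.1,"wx":0,"wy":0,"wz":0,"claw":0}]' 50; python3 -c "
from h import *
print(observe()['torque'])"
```

```text
time_s: 22.33
position: [0.5538, 0.0682, 0.2197]
tcp_rot: [3.142, -0.0, 2.799]
force: [0.6, 0.6, -4.8]
opening: 0.56
time_s: 22.5
position: [0.5538, 0.0682, 0.2187]
tcp_rot: [3.142, -0.0, 2.799]
force: [0.7, 0.9, -3.5]
opening: 0.556
time_s: 22.67
position: [0.5538, 0.0682, 0.2177]
tcp_rot: [-3.142, -0.0, 2.799]
force: [-0.2, 0.6, -4.3]
opening: 0.558
[ 0.04017412 -0.08665229 -0.01140211]
```

```bash
for i in 1; do :; done; python3 -m jog '[{"tx":0,"ty":0,"tz":0.1,"wx":0,"wy":0,"wz":0,"claw":0},{"tx":0,"ty":0,"tz":0.2,"wx":0,"wy":0,"wz":0,"claw":0},{"tx":0,"ty":0,"tz":0.2,"wx":0,"wy":0,"wz":0,"claw":0}]' 50;  python3 -m jog '[{"tx":0,"ty":0,"tz":0.1,"wx":0,"wy":0,"wz":0,"claw":0},{"tx":0,"ty":0,"tz":0.2,"wx":0,"wy":0,"wz":0,"claw":0},{"tx":0,"ty":0,"tz":0.2,"wx":0,"wy":0,"wz":0,"claw":0}]' 50;  python3 -m jog '[{"tx":0,"ty":0,"tz":0.1,"wx":0,"wy":0,"wz":0,"claw":0},{"tx":0,"ty":0,"tz":0.2,"wx":0,"wy":0,"wz":0,"claw":0},{"tx":0,"ty":0,"tz":0.2,"wx":0,"wy":0,"wz":0,"claw":0}]' 50; python3 -c "
from h import *
print(observe()['torque'])"
```

```text
time_s: 22.92
position: [0.5539, 0.0681, 0.2159]
tcp_rot: [-3.142, 0.0, 2.799]
force: [-0.4, 0.5, -4.6]
opening: 0.556
time_s: 23.17
position: [0.5543, 0.0681, 0.2146]
tcp_rot: [3.141, 0.001, 2.799]
force: [-0.7, 0.8, 1.1]
opening: 0.562
time_s: 23.42
position: [0.5539, 0.0682, 0.2118]
tcp_rot: [3.141, 0.0, 2.799]
force: [0.5, -0.3, -1.9]
opening: 0.558
[-0.03838923 -0.04353247  0.00460086]
```

Same ball bump as with the bar; on to the snap.

```bash
python3 -m jog '[{"tx":0,"ty":0,"tz":0.1,"wx":0,"wy":0,"wz":0,"claw":0},{"tx":0,"ty":0,"tz":0.2,"wx":0,"wy":0,"wz":0,"claw":0},{"tx":0,"ty":0,"tz":0.2,"wx":0,"wy":0,"wz":0,"claw":0}]' 50;  python3 -m jog '[{"tx":0,"ty":0,"tz":0.1,"wx":0,"wy":0,"wz":0,"claw":0},{"tx":0,"ty":0,"tz":0.2,"wx":0,"wy":0,"wz":0,"claw":0},{"tx":0,"ty":0,"tz":0.2,"wx":0,"wy":0,"wz":0,"claw":0}]' 50;  python3 -m jog '[{"tx":0,"ty":0,"tz":0.1,"wx":0,"wy":0,"wz":0,"claw":0},{"tx":0,"ty":0,"tz":0.2,"wx":0,"wy":0,"wz":0,"claw":0},{"tx":0,"ty":0,"tz":0.2,"wx":0,"wy":0,"wz":0,"claw":0}]' 50;  python3 -m jog '[{"tx":0,"ty":0,"tz":0.1,"wx":0,"wy":0,"wz":0,"claw":0},{"tx":0,"ty":0,"tz":0.1,"wx":0,"wy":0,"wz":0,"claw":0}]' 50;  python3 -m jog '[{"tx":0,"ty":0,"tz":0.1,"wx":0,"wy":0,"wz":0,"claw":0},{"tx":0,"ty":0,"tz":0.1,"wx":0,"wy":0,"wz":0,"claw":0}]' 50
```

```text
time_s: 23.67
position: [0.5536, 0.0683, 0.2092]
tcp_rot: [-3.142, -0.001, 2.799]
force: [0.7, 0.8, -2.1]
opening: 0.565
time_s: 23.92
position: [0.5535, 0.0683, 0.2072]
tcp_rot: [-3.142, -0.001, 2.799]
force: [0.5, 0.7, -3.5]
opening: 0.561
time_s: 24.17
position: [0.5532, 0.0683, 0.2047]
tcp_rot: [-3.141, -0.002, 2.799]
force: [1.5, 0.6, -6.5]
opening: 0.558
time_s: 24.33
position: [0.5534, 0.0682, 0.2041]
tcp_rot: [-3.141, -0.001, 2.799]
force: [-0.7, 0.4, -6.8]
opening: 0.556
time_s: 24.5
position: [0.5537, 0.0681, 0.2036]
tcp_rot: [-3.141, -0.0, 2.799]
force: [1.0, 0.9, -4.7]
opening: 0.558
```

```bash
python3 -m jog '[{"tx":0,"ty":0,"tz":0.1,"wx":0,"wy":0,"wz":0,"claw":0},{"tx":0,"ty":0,"tz":0.2,"wx":0,"wy":0,"wz":0,"claw":0},{"tx":0,"ty":0,"tz":0.2,"wx":0,"wy":0,"wz":0,"claw":0}]' 50;  python3 -m jog '[{"tx":0,"ty":0,"tz":0.1,"wx":0,"wy":0,"wz":0,"claw":0},{"tx":0,"ty":0,"tz":0.2,"wx":0,"wy":0,"wz":0,"claw":0},{"tx":0,"ty":0,"tz":0.2,"wx":0,"wy":0,"wz":0,"claw":0}]' 50; python3 -m jog '[{"tx":0,"ty":0,"tz":0.1,"wx":0,"wy":0,"wz":0,"claw":0},{"tx":0,"ty":0,"tz":0.1,"wx":0,"wy":0,"wz":0,"claw":0}]' 50
```

```text
time_s: 24.75
position: [0.5546, 0.0681, 0.2031]
tcp_rot: [3.141, 0.002, 2.799]
force: [-0.6, 0.8, 2.1]
opening: 0.559
time_s: 25.0
position: [0.5556, 0.068, 0.203]
tcp_rot: [3.14, 0.005, 2.799]
force: [-1.4, 1.2, 10.5]
opening: 0.557
time_s: 25.17
position: [0.5561, 0.0679, 0.2029]
tcp_rot: [3.14, 0.006, 2.799]
force: [-2.6, 0.8, 13.0]
opening: 0.556
```

```bash
python3 -m jog '[{"tx":0,"ty":0,"tz":-0.2,"wx":0,"wy":0,"wz":0,"claw":0},{"tx":0,"ty":0,"tz":-0.45,"wx":0,"wy":0,"wz":0,"claw":0},{"tx":0,"ty":0,"tz":-0.45,"wx":0,"wy":0,"wz":0,"claw":0}]' 50; python3 -m jog '[{"tx":0,"ty":0,"tz":0,"wx":0,"wy":0,"wz":0,"claw":0.7},{"tx":0,"ty":0,"tz":0,"wx":0,"wy":0,"wz":0,"claw":1},{"tx":0,"ty":0,"tz":0,"wx":0,"wy":0,"wz":0,"claw":1},{"tx":0,"ty":0,"tz":0,"wx":0,"wy":0,"wz":0,"claw":1},{"tx":0,"ty":0,"tz":0,"wx":0,"wy":0,"wz":0,"claw":1},{"tx":0,"ty":0,"tz":0,"wx":0,"wy":0,"wz":0,"claw":1},{"tx":0,"ty":0,"tz":0,"wx":0,"wy":0,"wz":0,"claw":1}]' 50; python3 -m jog '[{"tx":0,"ty":0,"tz":-2,"wx":0,"wy":0,"wz":0,"claw":1},{"tx":0,"ty":0,"tz":-5,"wx":0,"wy":0,"wz":0,"claw":1},{"tx":0,"ty":0,"tz":-9,"wx":0,"wy":0,"wz":0,"claw":1},{"tx":0,"ty":0,"tz":-12,"wx":0,"wy":0,"wz":0,"claw":1},{"tx":3,"ty":0,"tz":-12,"wx":0,"wy":0,"wz":0,"claw":1},{"tx":7,"ty":0,"tz":-12,"wx":0,"wy":0,"wz":0,"claw":1},{"tx":10,"ty":0,"tz":-12,"wx":0,"wy":0,"wz":0,"claw":1},{"tx":10,"ty":0,"tz":-12,"wx":0,"wy":0,"wz":0,"claw":1}]' 50; python3 - <<'E'
from h import *
for n in ["wrist","scene","top"]:
    im=read_camera(n);cv2.imwrite(f"pics/end_{n}.png",im);m=camera_model(n)
    if n=="scene":
        u,v=proj(m,[.555,.067,.17])[0].astype(int);cv2.imwrite("pics/endz.png",cv2.resize(im[v-45:v+45,u-45:u+45],(600,600),interpolation=cv2.INTER_CUBIC))
        for z in (.098,.124,.174,.179,.235): print(z,((proj(m,[.555,.068,z])[0]-[u-45,v-45])*6.67).round())
E
```

```text
time_s: 25.42
position: [0.5537, 0.0682, 0.2032]
tcp_rot: [-3.142, -0.0, 2.799]
force: [1.0, 1.2, 2.1]
opening: 0.557
time_s: 26.0
position: [0.5539, 0.0681, 0.2033]
tcp_rot: [-3.142, -0.0, 2.799]
force: [0.6, 0.4, -0.6]
opening: 0.966
time_s: 26.67
position: [0.4561, 0.1034, 0.324]
tcp_rot: [3.141, -0.001, 2.801]
force: [0.6, 1.2, 0.5]
opening: 1.001
0.098 [298. 421.]
0.124 [302. 380.]
0.174 [309. 296.]
0.179 [310. 287.]
0.235 [320. 184.]
```

View pics/endz.png

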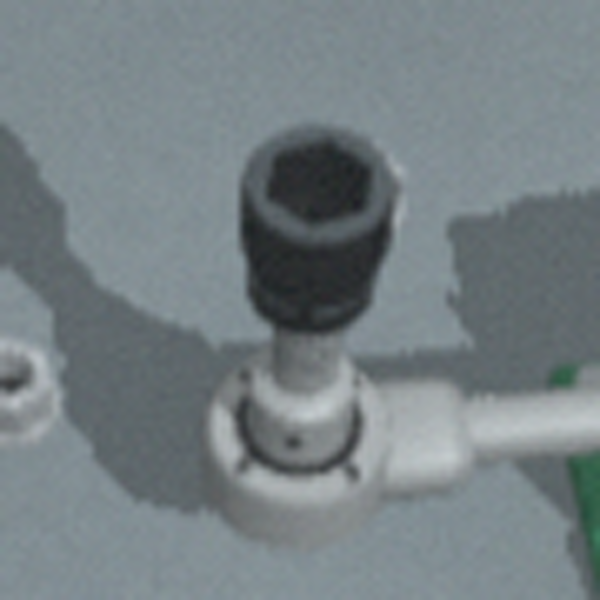

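View pics/end_scene.png

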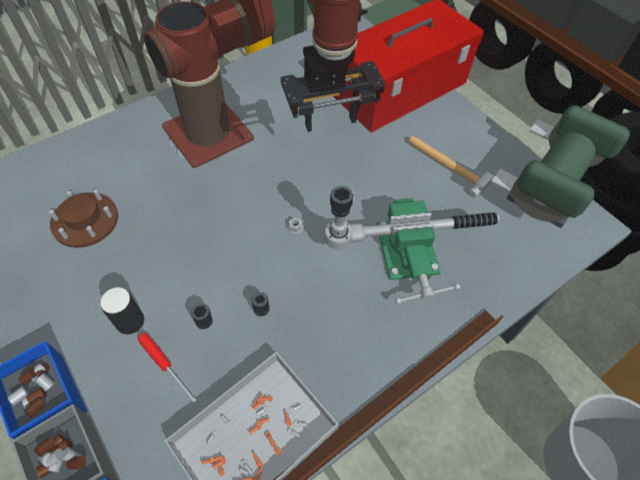

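View pics/end_top.png

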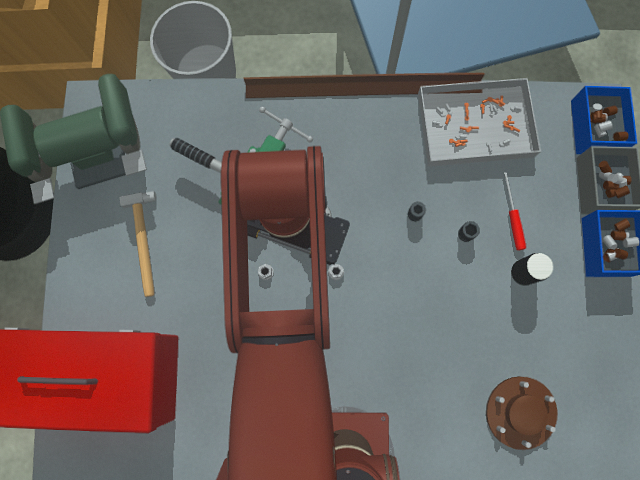

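View pics/end_wrist.png

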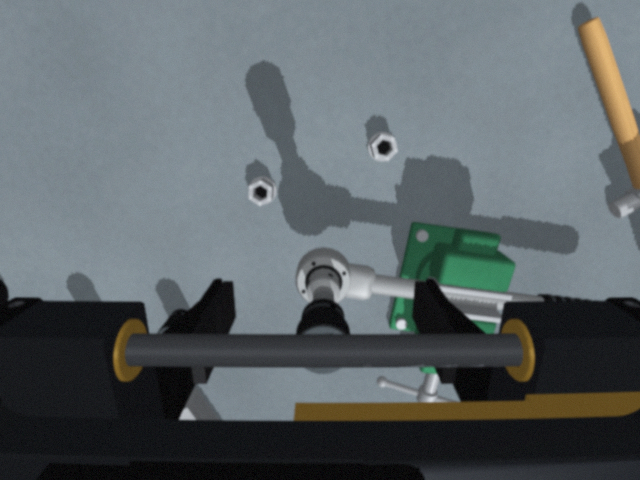

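The scene view shows the made-up tool upright. The centre of the socket's top rim is at about (318,183) in the zoom, against (320,184) predicted for fully home. In the top view the other two sockets, the nuts, tin, hammer and screwdriver are at their original pixels.

```bash
python3 -m jog '[{"tx":0,"ty":0,"tz":0,"wx":0,"wy":0,"wz":0,"claw":1},{"tx":0,"ty":0,"tz":0,"wx":0,"wy":0,"wz":0,"claw":1},{"tx":0,"ty":0,"tz":0,"wx":0,"wy":0,"wz":0,"claw":1}]' 50; python3 -c "
from plant import *
print(sign_off())"
```

```text
time_s: 27.07
position: [0.4603, 0.1014, 0.323]
tcp_rot: [-3.141, -0.001, 2.798]
force: [0.0, 0.6, -0.1]
opening: 0.999
the job is handed in; nothing more can be done
None
```

The wheel-nut tool is made up and I handed the job in at about 27 s, with the gripper open and clear. The extension bar is on the ratchet's square drive and the largest socket is on top of the bar.

- **Turning the squares:** I turned the bar about 23.5° to match the ratchet's square. I turned the socket using the dimple hole in its side. Both dropped over the nose with no force.
- **Seating:** Each ball took a push of only about 5 N, below the 8–20 N stated. The force then reversed as the ball snapped in, and each part stopped on its shoulder within about 0.5 mm of its expected height. I ended each with a light push of about 15 N, far under the 90 N limit.
- **Last checks:** In the final picture the socket's top rim is within about 1 mm of where it should be when fully home. The other sockets, nuts, tin, hammer and screwdriver look unmoved.
- **Disagreements:** My first rough readings from the fixed cameras were 2 to 5 mm off the wrist camera's. I used the wrist camera, and a later check against the scene camera agreed with it. No check failed.

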